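# Fit the carousel head to the tube mixer and load a sample

## Robot

A 6-joint arm with a two-finger parallel gripper is mounted at the origin on a cart in front of the work surface, level with it; the furniture and walls round the work are solid. World frame = base frame: x ahead of the robot, y to its left, z up, the work surface at z = 0. Lengths are in m, angles in rad, forces in N, time in s.
With the tool pointing down it reaches from about 0.3 to 0.875 m from the base axis. Payload 6.4 kg.
Tool frame: the origin (TCP) lies between the finger pads; the fingertips stand 11 mm ahead of it and the grasp point (between the pads) lies 8 mm behind it (ctrl.tcp_to_tips is the y of the fingertips in the tool frame, in m); y points along the fingers, x is the direction in which the jaws open and shut, and the axes are right-handed (so a half turn about y gives the same grasp; the last joint's range is limited). The gripper opens to 85 mm and grips with 20 to 120 N. Pads are 22 mm wide; open, the fingers measure 114 mm over their backs; the gripper's body (76 mm by 85 mm) begins 54 mm behind the grasp point. The pads swing forward as they close: fully open they stand 13 mm farther back than shut.
Start: joints at [1.111, 0.181, 1.607, -0, 1.354, -0.206], TCP at [0.144, 0.557, 0.242] pointing down, gripper open.
Joint ranges: [-2.99, 2.99], [-0.89, 2.07], [0.3, 2.58], [-1.14, 4.28], [0, 2.63], [-3.12, 3.12]. Speed limits (rad/s): [2.57, 2.57, 3.01, 3.14, 3.14, 3.14].

## Interface

Orientations are given as a unit quaternion [w, x, y, z].
In Python, from bench import ctrl gives the robot as it stands.
- The arm moves only by the tool apply_moves, never from a script. Its argument "plan" is text: rows parted by semicolons, each of 7 numbers parted by spaces: the shift along the tool's x, y, z each as a share of 0.05 m, from -1 to 1, then the turn, a rotation vector about the tool's x, y, z each as a share of 0.12 rad, from -1 to 1, then the opening, from 0 (shut) to 1 (fully open). In form: dx dy dz wx wy wz claw; .... A call has exactly 5 rows; each row shifts and turns the commanded pose from where the row before left it, along the tool's axes as they then stand; what a row does not reach is not made up. A row lasts 1/10 s, in which the tool goes at most 50 mm and 8.59 degrees, less where a joint would pass 70% of its speed; a pose out of reach is approached as far as the arm can. A call with a number of a shift or a turn outside -1 to 1 is refused whole. A call with a gripper value outside its range is refused whole. The fingers move at their own pace and stop on an object; the grip force is fixed at half the most. Time passes only in rows, so rows that do not move let the fingers close, or fill a call up. It gives the time, the measured TCP pose, the force and the opening at its end, in the units of the state.
- ctrl.get_obs(): the state, without advancing time (a new reading comes with each control period).
- ctrl.camera(name): name is "side" or "top" or "wrist"; returns the picture (480x640x3 uint8, red, green, blue); there is no depth.
- ctrl.get_calibration(name): a dict with "intrinsics" (3x3 intrinsics, pixels), "k1" (the pictures are not rectified: a ray, as slopes to the right and down, at radius r is drawn at 1 + k1 r^2 times it, then the intrinsics apply), "R" (3x3) and "t" (3): a world point X has camera coordinates R X + t. Camera axes: x right, y down, z forward; pixel columns grow to the right and rows downward; lengths in m; the calibration is good to about 2 mm. A picture is of the moment at which its call begins: read the wrist's pose just before it. get_calibration takes no time and is no camera call; for the wrist camera it gives the pose at the moment of the call.
- ctrl.hand_in(): hands the job in, once; it reports no verdict.
Trained networks look in the newest picture that a camera, given by its name, has taken for a name from the list of things; names that differ only in an ending like _2 or _b are one class to them, and where a whole thing is asked for, a point or a joint stands for the part that bears it (a point fixed in the world has none). Each returns a list of dicts, best first, with "score" (0 to 1); they miss things now and then, are a little off and sometimes report something else, mostly with a low value. They report only what shows in the picture. A call takes as long as a camera call.
- ctrl.recognise(camera, target): "point" ([x, y, z] in m, in world coordinates, good to about 4 mm: the middle of the surface that is visible of it).
The state is a dict: "time_s": time; "q": joint angles; "dq": joint speeds; "joint_efforts": joint torques, N m; "eef_pos": TCP position; "eef_rot": TCP orientation; "wrist_force": force on the tool from outside, world axes, zero at the start; "torque": the same for the moment, N m; "opening": opening from 0.0 (shut) to 1.0 (fully open).
Only numpy, scipy, OpenCV 4.12 (cv2) and the standard library are available. Lean on these libraries where they do the work, as an engineer would, in place of code of your own. Each camera call takes 0.05 s, during which the arm holds its last target.

## Task

Set the carousel head upright on the tube mixer's drive, turn it until its teeth mesh with those of the stub shaft, and push it down past its click until it is fully home. Then take the single sample tube from the front row of the rack and put it, closed end down and cap up, into any pocket of the fitted head. Leave the amber bottle and the syringe where they are.

Things in the scene. Friction and masses are not known exactly. Their poses are not given: they have to be found in the camera images.
- head: Loose grey carousel head, 137 mm across, 86 mm high, 0.24 to 0.39 kg, standing upright on the desk. Origin: centre of its underside, z up. Hub: ring of 80 mm diameter, closed by a disc with its top at z = 46. Black grip bar on the disc. Four white round pockets at radius 58 mm, angles 45, 135, 225, 315 degrees from x, floor z = 8, rim z = 46 mm.
- pocket_1 (a point): Centre of the inner floor of the head's pocket at 45 degrees from its x axis (towards y), radius 58 mm; moves with the head. Round bore of 16 mm, 38 mm deep, rim 38 mm above this point.
- pocket_2 (a point): Centre of the inner floor of the head's pocket at 135 degrees from its x axis (towards y), radius 58 mm; moves with the head. Round bore of 16 mm, 38 mm deep, rim 38 mm above this point.
- pocket_3 (a point): Centre of the inner floor of the head's pocket at 225 degrees from its x axis (towards y), radius 58 mm; moves with the head. Round bore of 16 mm, 38 mm deep, rim 38 mm above this point.
- pocket_4 (a point): Centre of the inner floor of the head's pocket at 315 degrees from its x axis (towards y), radius 58 mm; moves with the head. Round bore of 16 mm, 38 mm deep, rim 38 mm above this point.
- seat (a point): Centre of the drive's steel seat, 56 mm above the desk, on the shaft axis; axes parallel to the drive unit's. The head's origin comes here when it is fully home; any of the six meshing angles will do.
- drive_unit: White drive box of the tube mixer, fixed, 130 x 130 mm, deck 50 mm high, knob and switch on the side that faces the robot. Origin: centre of its underside; -x is the front. It may stand turned by up to 0.3 rad.
- sample_tube: Loose closed sample tube, 12 mm body, 16 mm cap, 100 mm long, 12 g, standing upright in the rack, the only one in the row nearest the robot. Origin: centre of its bottom end, z along the tube to the cap; the cap is z = 84 to 100 mm. Grip it by the cap.
- rack: White tube rack, fixed, 160 x 270 mm, 68 mm high, two perforated plates. Origin: centre of its underside; x across it (-x side faces the robot), y along it. The sample tube stands in a 16 mm hole at x = -40, y = 22.5 mm, its foot 8 mm above the desk. The other tubes, in the two rows farthest from the robot, stay.
- amber_bottle: Loose amber glass bottle, 52 mm diameter, 110 mm high, standing on the desk behind the drive. Origin: centre of its underside.
- syringe: Loose syringe, 24 x 91 x 15 mm, lying behind the drive unit. Origin: centre of its underside.
- grip (a point): Point on the head's axis, 68 mm above its underside, inside the black grip bar. The bar runs along the head's x axis: 62 mm long, 14 mm wide, from 46 to 86 mm above the underside. Grip it across its width, along the head's y axis.
- hub_teeth (a point): On the head's axis, at the lower face of its teeth, 2 mm above the underside. Inside the hub, open below: six inward teeth 10.5 mm wide and 12 mm high, one every 60 degrees beginning at the head's x axis; above them a 20 mm bore for the post (about 1 mm play all round).
- tooth_tops (a point): On the shaft axis, 12 mm above the seat: tops of the stub shaft's six outward teeth, 10.5 mm wide, one every 60 degrees, radius 18 to 32 mm. The angle at which the shaft stands is arbitrary and not reported; the shaft is stiff (0.9 N m) and stays put under a light turn. Unmeshed, the head rests tooth on tooth, its origin 10 mm above the seat. Meshed, it has about 4 degrees of play each way.
- post_tip (a point): Top of the shaft's 18 mm pilot post, 36 mm above the seat, tapered over its last 6 mm. Behaviour: the head, pressed lightly (3 to 8 N) and turned by at most 60 degrees, drops about 3 mm as the teeth mesh, then meets two spring balls in the post (the click stop); the last 7 mm or less need a push of 10 to 15 N.

How it is judged:
On the way, in this order (a step that is already met when the one before it is completed fails the run):
1. the head is meshed with the drive and fully home on its seat (z of head in the frame of seat below 0.0025 m and horizontal distance between head and seat below 0.003 m and angle between head's own z axis and vertical below 0.04 rad), for 0.2 s.
2. the sample tube stands on the floor of a pocket of the head (((horizontal distance between sample_tube and pocket_1 below 0.006 m and z of sample_tube in the frame of pocket_1 below 0.005 m) or (horizontal distance between sample_tube and pocket_2 below 0.006 m and z of sample_tube in the frame of pocket_2 below 0.005 m) or (horizontal distance between sample_tube and pocket_3 below 0.006 m and z of sample_tube in the frame of pocket_3 below 0.005 m) or (horizontal distance between sample_tube and pocket_4 below 0.006 m and z of sample_tube in the frame of pocket_4 below 0.005 m)) and angle between sample_tube's own z axis and vertical below 0.2 rad), for 0.2 s.
At the end, for the whole second after the job is handed in: Head home: origin within 2.5 mm of the seat's height and 3 mm of its axis, upright within 2.3 degrees. Tube: bottom within 6 mm sideways and 5 mm in height of a pocket floor's centre, cap up, tilt under 11 degrees. Both released and at rest (all of step 1 and all of step 2 and linear speed of head below 0.01 m/s and linear speed of sample_tube below 0.02 m/s); the robot touches nothing.
It fails at once if the amber bottle is moved by more than 30 mm (distance of amber_bottle from where it was at the start of the episode above 0.03 m).
It fails at once if the syringe is moved by more than 30 mm (distance of syringe from where it was at the start of the episode above 0.03 m).
It also fails if it takes over 51 s, if anything falls off the work surface, if the arm or the gripper's body presses on something with over 40 N, if the wrist force passes 120 N, or if a joint passes its speed limit or range.

## Working session

There is one attempt and no reset: what is moved stays moved. The work goes in short steps, Python scripts to look and compute and a tool call to move; the robot and the scene stay as the last step left them, time stands still between calls to the robot, and variables do not carry over. Pictures are saved under pics/ and viewed, and the job is handed in when it is done.

Besides the shell and the picture viewer there is one more tool, called after "Call:" in YAML: its name, and indented under it one key for each argument. apply_moves: Moves the arm, as the interface text tells. Shift numbers are shares of 0.05 m and turn numbers shares of 0.12 rad, none past 1 either way. Its arguments: {"type":"object","properties":{"plan":{"type":"string"}},"required":["plan"]}

```bash
ls; mkdir -p pics; python3 - <<'E'
from bench import ctrl
import cv2
print(ctrl.get_obs())
for n in ("side","top","wrist"):
    im=ctrl.camera(n); cv2.imwrite(f"pics/{n}0.png",im[:,:,::-1])
    c=ctrl.get_calibration(n); print(n,c)
E
```

```text
pics
{'time_s': 0.0, 'q': array([ 1.11070528e+00,  1.81545408e-01,  1.60802872e+00,  3.19773771e-07,
        1.35382036e+00, -2.06306633e-01]), 'dq': array([-8.36330185e-05,  6.13503507e-04, -3.17799162e-05,  1.38907543e-04,
       -5.83606863e-04,  4.93471557e-05]), 'joint_efforts': array([-8.19987181e-04, -4.44901586e+01, -3.51314092e+01, -4.80804629e-04,
        9.36078111e-03,  4.06243521e-05]), 'eef_pos': array([0.14410165, 0.55608199, 0.24137169]), 'eef_rot': array([-0.5589775 ,  0.55953401,  0.43213076, -0.43327688]), 'wrist_force': array([-0.16579968,  0.58676951,  0.55319992]), 'torque': array([ 0.02591097, -0.03865947, -0.00134475]), 'opening': 1.0014276817184438}
side {'intrinsics': array([[503.81917127,   0.        , 324.98028776],
       [  0.        , 503.81917127, 245.42784235],
       [  0.        ,   0.        ,   1.        ]]), 'k1': -0.12773962839907937, 'R': array([[ 0.92261242, -0.3857157 ,  0.00311749],
       [-0.13019739, -0.31901298, -0.9387648 ],
       [ 0.36309085,  0.86571018, -0.34454452]]), 't': array([-0.52939472,  0.1729951 ,  1.02080473])}
top {'intrinsics': array([[549.47441903,   0.        , 317.86824556],
       [  0.        , 549.47441903, 234.03952034],
       [  0.        ,   0.        ,   1.        ]]), 'k1': -0.07402781890097541, 'R': array([[-0.01328646, -0.99987869,  0.00812897],
       [-0.99462538,  0.01238092, -0.1027962 ],
       [ 0.10268308, -0.00945108, -0.99466922]]), 't': array([0.02571721, 0.56226474, 1.14286273])}
wrist {'intrinsics': array([[350.69145478,   0.        , 312.17113848],
       [  0.        , 350.69145478, 240.71711898],
       [  0.        ,   0.        ,   1.        ]]), 'k1': -0.0029364168074745784, 'R': array([[ 0.25098842,  0.96798927, -0.00126232],
       [ 0.92015063, -0.23817912,  0.31079498],
       [ 0.30054554, -0.07916747, -0.95047614]]), 't': array([-0.57532502, -0.04018147,  0.3799659 ])}
```

View pics/top0.png

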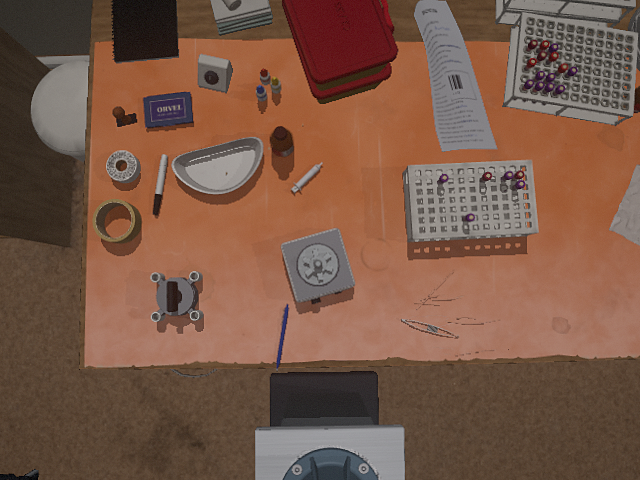

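View pics/side0.png

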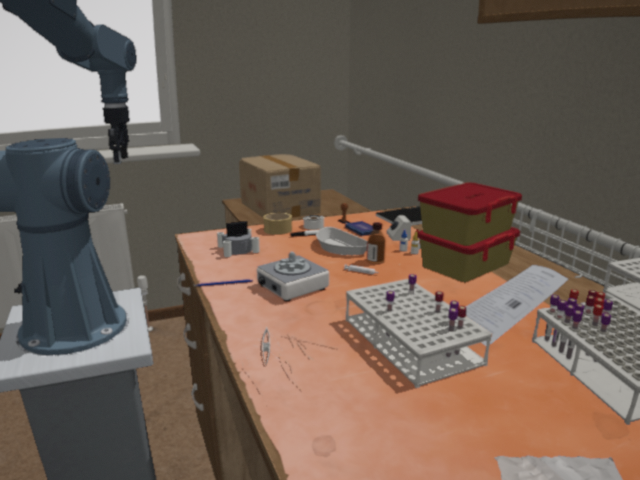

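View pics/wrist0.png

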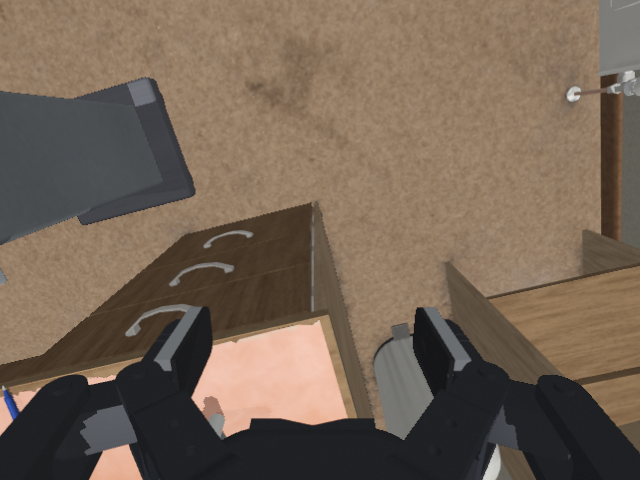

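```bash
python3 - <<'E'
from bench import ctrl
for c,ts in (("top",["head","grip","tooth_tops","post_tip","drive_unit","sample_tube"]),("side",["sample_tube","post_tip","grip"])):
  for t in ts:
    print(c,t,[( [round(float(v),4) for v in d['point']],round(float(d['score']),2)) for d in ctrl.recognise(c,t)][:3])
print(ctrl.get_obs()['time_s'])
E
```

```text
top head [([0.4372, 0.3092, 0.0441], 0.78)]
top grip [([0.4399, 0.313, 0.0492], 0.82)]
top tooth_tops [([0.4946, 0.0232, 0.0535], 0.65), ([0.4382, 0.3122, 0.0489], 0.49)]
top post_tip [([0.4904, 0.0205, 0.0539], 0.8)]
top drive_unit [([0.4944, 0.0239, 0.051], 0.65)]
top sample_tube [([0.5823, -0.2911, 0.1097], 0.43), ([0.4928, 0.0224, 0.051], 0.21)]
side sample_tube [([0.5828, -0.2909, 0.0878], 0.66)]
side post_tip [([0.483, -0.0245, 0.0494], 0.64)]
side grip [([0.4342, 0.2923, 0.0375], 0.72)]
0.6
```

The top picture shows the head near (175,296) with its bar running roughly up-down, the drive near (319,265), the sample tube's cap at (470,217), the bottle at (283,140) and the syringe at (308,178). I'll zoom in on these for accurate measurement.

```bash
cat > h.py <<'E'
import numpy as np, cv2
from bench import ctrl
from scipy.spatial.transform import Rotation as Rot
def cal(n): return ctrl.get_calibration(n)
def proj(c,X):
    X=np.atleast_2d(X); p=X@c['R'].T+c['t']; s=p[:,:2]/p[:,2:]; r2=(s**2).sum(1,keepdims=True)
    s=s*(1+c['k1']*r2); K=c['intrinsics']; return s*[K[0,0],K[1,1]]+[K[0,2],K[1,2]]
def unproj(c,uv,z):
    K=c['intrinsics']; d=(np.atleast_2d(uv)-[K[0,2],K[1,2]])/[K[0,0],K[1,1]]; s=d.copy()
    for _ in range(20): s=d/(1+c['k1']*(s**2).sum(1,keepdims=True))
    ray=np.c_[s,np.ones(len(s))]@c['R']; o=-c['R'].T@c['t']
    return o+ray*((z-o[2])/ray[:,2:])
def crop(im,x,y,w,h,f,name):
    cv2.imwrite(f"pics/{name}.png",cv2.resize(im[y:y+h,x:x+w],None,fx=f,fy=f,interpolation=cv2.INTER_CUBIC))
E
python3 - <<'E'
import cv2
from h import *
im=cv2.imread("pics/top0.png")
crop(im,135,255,80,80,7,"head0"); crop(im,270,220,100,90,7,"drive0"); crop(im,400,150,150,110,5,"rack0")
E
```

```text
(no output)
```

View pics/head0.png

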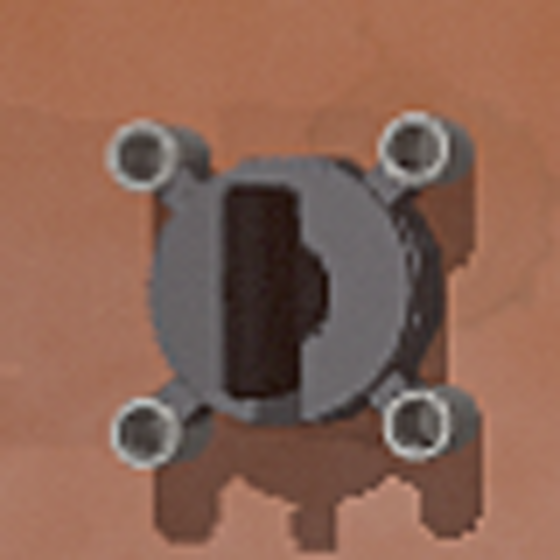

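View pics/drive0.png

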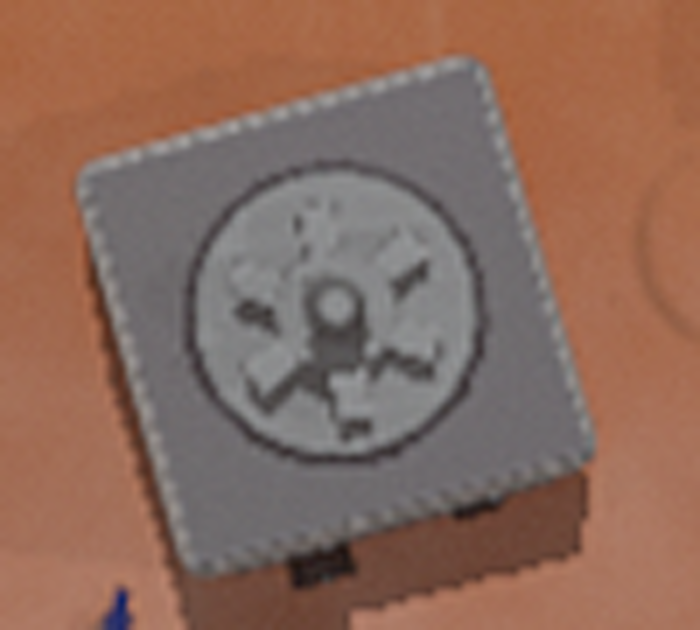

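View pics/rack0.png

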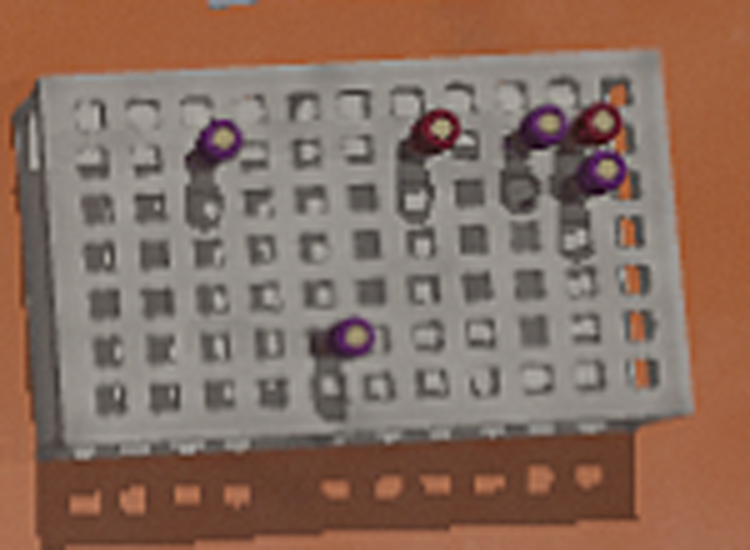

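```bash
python3 - <<'E'
from h import *
np.set_printoptions(precision=4,suppress=True)
c=cal("top")
P=np.array([(145,155),(417,148),(147,432),(417,425)])/7+[135-.43,255-.43]
W=unproj(c,P,0.046); print("pockets",W, W.mean(0)); ctr=W.mean(0)
d=W-ctr; print(np.linalg.norm(d[:,:2],axis=1), np.degrees(np.arctan2(d[:,1],d[:,0])))
bar=unproj(c,np.array([(225,187),(298,187),(225,395),(298,395)])/7+[135-.43,255-.43],0.086); print("bar",bar,bar.mean(0))
o=[270-.43,220-.43]
D=unproj(c,np.array([(75,165),(485,52),(598,465),(192,580)])/7+o,0.05); print("deck",D,D.mean(0))
for i in range(4):
    e=D[(i+1)%4]-D[i]; print(np.linalg.norm(e),np.degrees(np.arctan2(e[1],e[0])))
print("ring",unproj(c,np.array([(337.5,312.5)])/7+o,0.05),"seat z56",unproj(c,np.array([(337.5,312.5)])/7+o,0.056),"post",unproj(c,np.array([(339,303)])/7+o,0.092))
print("cap",unproj(c,np.array([(355,338)])/5+[400-.4,150-.4],0.108))
# rectify drive around estimate at z=.068
im=cv2.imread("pics/top0.png"); cc=D.mean(0)
n=560; g=np.mgrid[0:n,0:n]; s=0.09/n
X=np.stack([cc[0]+(n/2-g[0])*s, cc[1]+(n/2-g[1])*s, np.full((n,n),0.068)],-1).reshape(-1,3)
uv=proj(c,X).astype(np.float32)
r=cv2.remap(im,uv[:,0].reshape(n,n),uv[:,1].reshape(n,n),cv2.INTER_CUBIC); r=cv2.convertScaleAbs(r,alpha=1.6,beta=-60)
for k in range(6): pass
cv2.imwrite("pics/drect.png",r)
# rack: outer top corners z .068
R=unproj(c,np.array([(40,78),(660,50),(692,410),(65,450)])/5+[400-.4,150-.4],0.068); print("rack",R,R.mean(0))
for i in range(4):
    e=R[(i+1)%4]-R[i]; print(np.linalg.norm(e),np.degrees(np.arctan2(e[1],e[0])))
E
```

```text
pockets [[0.4752 0.3603 0.046 ]
 [0.4765 0.2783 0.046 ]
 [0.3929 0.3587 0.046 ]
 [0.3944 0.2778 0.046 ]] [0.4347 0.3188 0.046 ]
[0.0579 0.0581 0.0578 0.0575] [  45.7176  -44.103   136.3452 -134.6036]
bar [[0.4646 0.3253 0.086 ]
 [0.4644 0.3041 0.086 ]
 [0.405  0.3247 0.086 ]
 [0.4049 0.3036 0.086 ]] [0.4347 0.3144 0.086 ]
deck [[ 0.5422  0.0975  0.05  ]
 [ 0.5747 -0.0255  0.05  ]
 [ 0.4509 -0.057   0.05  ]
 [ 0.4187  0.0638  0.05  ]] [0.4966 0.0197 0.05  ]
0.127216830745158 -75.22603284794134
0.12766230997457123 -165.73871195866715
0.1249760447396181 104.96740621778098
0.12808385290404253 15.265678136446704
ring [[0.4972 0.0197 0.05  ]] seat z56 [[0.4969 0.0197 0.056 ]] post [[0.4979 0.0196 0.092 ]]
cap [[ 0.5846 -0.2883  0.108 ]]
rack [[ 0.7013 -0.1713  0.068 ]
 [ 0.7119 -0.4374  0.068 ]
 [ 0.5579 -0.4422  0.068 ]
 [ 0.5445 -0.1767  0.068 ]] [ 0.6289 -0.3069  0.068 ]
0.26630242245407576 -87.73145596272379
0.15402011882435301 -178.20506691628063
0.2658100570127463 92.88595633461041
0.1568810048782215 1.989031121866659
```

View pics/drect.png

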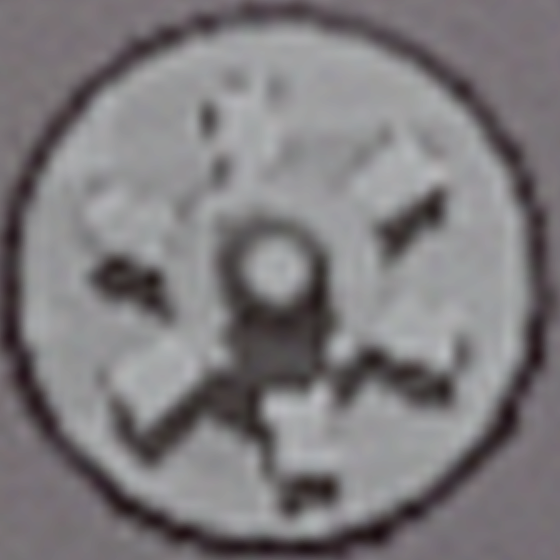

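The head's pockets fit well: radius 57.8 mm, centre (0.435, 0.319), yaw about 0.8°. The drive axis is about (0.497, 0.020) with teeth at about 10° mod 60, so the head should mesh at a yaw of about −20°. Next I'll work out the approach.

```bash
cat >> h.py <<'E'
def state():
    s=ctrl.get_obs(); q=s['eef_rot']; R=Rot.from_quat([q[1],q[2],q[3],q[0]]); return s,R
def target_R(xhead):  # tool x heading (deg), pointing down
    a=np.radians(xhead); x=np.array([np.cos(a),np.sin(a),0]); y=np.array([0,0,-1.]); z=np.cross(x,y)
    return Rot.from_matrix(np.c_[x,y,z])
def plan(p,xhead):
    s,R=state(); T=target_R(xhead); d=R.inv().apply(np.array(p)-s['eef_pos']); w=(R.inv()*T).as_rotvec()
    x=R.as_matrix()[:,0]; print("t",round(s['time_s'],2),"pos",s['eef_pos'].round(4),"xhead",np.degrees(np.arctan2(x[1],x[0])).round(2),"F",s['wrist_force'].round(1),"open",round(s['opening'],3),"q",s['q'].round(2))
    print("shift units",(d/.05).round(3),"turn units",(w/.12).round(3))
E
python3 - <<'E'
from h import *
plan([.4347,.3188,.20],90.84); plan([.4347,.3188,.20],-89.16)
print(state()[1].as_matrix().round(3))
E
```

```text
t 0.6 pos [0.1444 0.5566 0.2423] xhead 75.46 F [-0.3  0.5 -0.3] open 0.999 q [ 1.11  0.18  1.61  0.    1.35 -0.21]
shift units [-3.146  0.846 -6.815] turn units [-0.    -2.237  0.   ]
t 0.6 pos [0.1444 0.5566 0.2423] xhead 75.46 F [-0.3  0.5 -0.3] open 0.999 q [ 1.11  0.18  1.61  0.    1.35 -0.21]
shift units [-3.146  0.846 -6.815] turn units [-0.    23.943 -0.   ]
[[ 0.251 -0.    -0.968]
 [ 0.968  0.     0.251]
 [ 0.    -1.     0.   ]]
```

Call:
apply_moves:
  plan: "-0.4 0.1 -0.88 0 0 0 1; -0.4 0.1 -0.88 0 0 0 1; -0.4 0.1 -0.88 0 0 0 1; -0.4 0.1 -0.88 0 0 0 1; -0.4 0.1 -0.88 0 0 0 1"

```text
time_s: 1.1
eef_pos: [0.3334, 0.4033, 0.2174]
eef_rot: [0.559, -0.559, -0.433, 0.433]
wrist_force: [0.0, 0.3, -0.1]
opening: 0.997
```

```bash
python3 -c "
from h import *
plan([.4347,.3188,.16],90.84)"
```

```text
t 1.1 pos [0.3334 0.4033 0.2174] xhead 75.48 F [ 0.   0.3 -0.1] open 0.997 q [ 0.65  0.09  1.76  0.    1.29 -0.66]
shift units [-1.129  1.148 -2.384] turn units [ 0.004 -2.234  0.005]
```

Call:
apply_moves:
  plan: "-0.376 0.38 -0.795 0 0 0 1; -0.376 0.38 -0.795 0 0 0 1; -0.376 0.38 -0.795 0 0 0 1; 0 0 0 0 -1 0 1; 0 0 0 0 -1 0 1"

```text
time_s: 1.6
eef_pos: [0.4343, 0.3185, 0.1594]
eef_rot: [0.503, -0.503, -0.496, 0.497]
wrist_force: [0.0, 0.0, 0.5]
opening: 1.001
```

```bash
python3 - <<'E'
from h import *
plan([.4347,.3188,.064],90.84)
c=cal("wrist");im=ctrl.camera("wrist"); cv2.imwrite("pics/w1.png",im[:,:,::-1])
o=np.array([.4347,.3188,0]);a=np.radians(.84)
for r in [(0,0,.086),(.031,0,.086),(-.031,0,.086)]+[(.058*np.cos(t),.058*np.sin(t),.046) for t in np.radians([45,135,225,315])]:
    X=o+[r[0]*np.cos(a)-r[1]*np.sin(a),r[0]*np.sin(a)+r[1]*np.cos(a),r[2]]
    print(proj(c,X).round(1))
E
```

```text
t 1.6 pos [0.4343 0.3185 0.1594] xhead 89.3 F [0.  0.  0.5] open 1.001 q [ 0.41  0.19  1.77  0.    1.18 -1.15]
shift units [ 0.008  1.907 -0.011] turn units [-0.013 -0.224 -0.005]
[[311.2 260.7]]
[[312.5 304.9]]
[[309.7 212.4]]
[[366.1 290.2]]
[[368.5 183.5]]
[[251.1 186.6]]
[[259.7 292.7]]
```

View pics/w1.png

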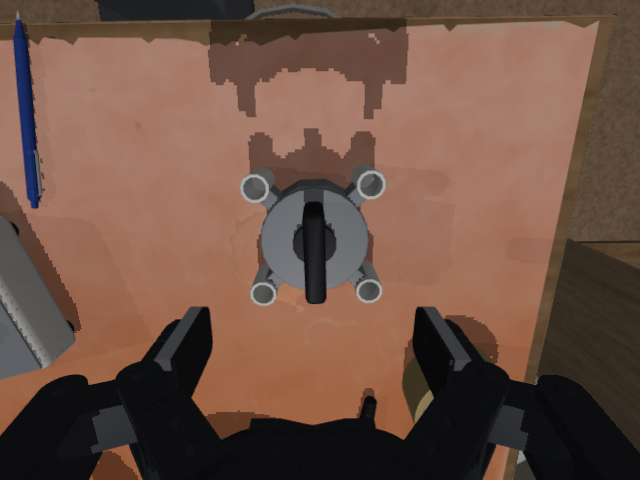

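The wrist view shows the bar between the jaws, centred at about (315,250), with the pockets within 3 px of the predictions. I'll descend and close.

Call:
apply_moves:
  plan: "0 0.95 0 0 -0.22 0 1; 0 0.95 0 0 0 0 1; 0 0 0 0 0 0 0; 0 0 0 0 0 0 0; 0 0 0 0 0 0 0"

```text
time_s: 2.15
eef_pos: [0.4353, 0.321, 0.0681]
eef_rot: [-0.496, 0.498, 0.504, -0.502]
wrist_force: [0.6, 0.1, 0.9]
opening: 0.515
```

Call:
apply_moves:
  plan: "0 0 0 0 0 0 0; 0 0 0 0 0 0 0; 0 0 0 0 0 0 0; 0 -0.5 0 0 0 0 0; 0 -0.5 0 0 0 0 0"

```text
time_s: 2.65
eef_pos: [0.4325, 0.3196, 0.1154]
eef_rot: [0.497, -0.497, -0.502, 0.504]
wrist_force: [0.3, -0.9, -2.7]
opening: 0.156
```

```bash
python3 - <<'E'
from h import *
plan([.4347,.3188,.20],90.84)
for n in("wrist","top"):
  im=ctrl.camera(n)[:,:,::-1]; cv2.imwrite(f"pics/{n}2.png",im)
  if n=="top": crop(im,120,240,110,110,6,"head2")
E
```

```text
t 2.65 pos [0.4325 0.3196 0.1154] xhead 90.71 F [ 0.3 -0.9 -2.7] open 0.156 q [ 0.42  0.25  1.8   0.    1.09 -1.17]
shift units [-0.018 -1.692 -0.041] turn units [-0.017 -0.019 -0.007]
```

View pics/wrist2.png

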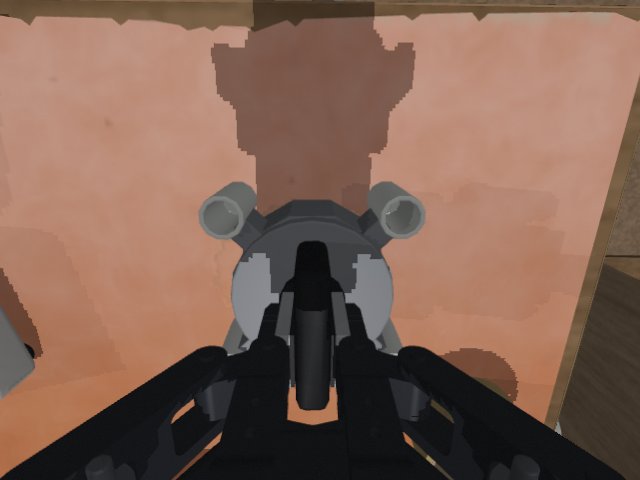

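View pics/head2.png

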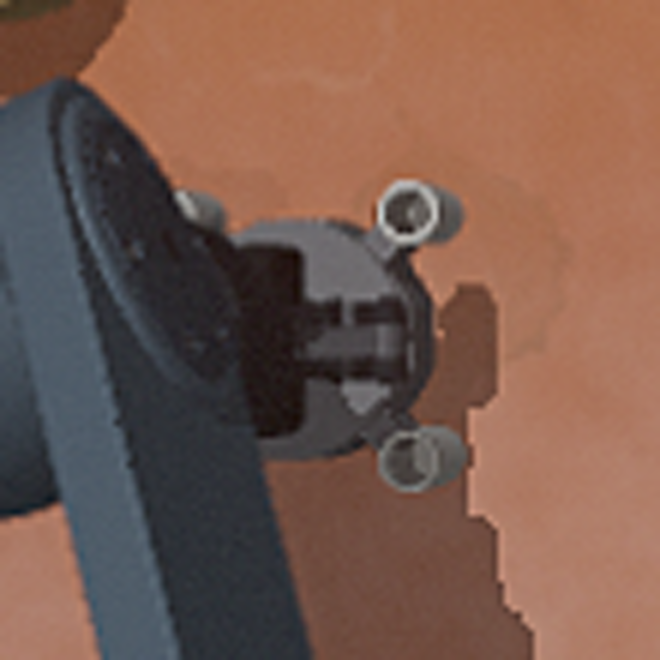

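```bash
python3 - <<'E'
from h import *
np.set_printoptions(precision=4,suppress=True)
plan([.4347,.3188,.20],90.84)
c=cal("top"); P=np.array([(410,213),(411,461)])/6+[120-.42,240-.42]
for z in (.096,.098):
  W=unproj(c,P,z); e=W[0]-W[1]; m=W.mean(0); print(W,np.linalg.norm(e),np.degrees(np.arctan2(e[1],e[0])))
  print("head centre",m+np.array([-e[1],e[0],0])/2)
E
```

```text
t 2.75 pos [0.4359 0.3212 0.119 ] xhead 90.72 F [ 0.1  0.  -2.9] open 0.151 q [ 0.42  0.25  1.8   0.    1.09 -1.17]
shift units [-0.043 -1.62   0.013] turn units [ 0.055 -0.017  0.024]
[[0.4764 0.2801 0.096 ]
 [0.3943 0.2791 0.096 ]] 0.08204540419905096 0.6370625210549011
head centre [0.4349 0.3206 0.096 ]
[[0.4763 0.2796 0.098 ]
 [0.3944 0.2787 0.098 ]] 0.0818960080011353 0.6370625210548811
head centre [0.4349 0.3201 0.098 ]
```

The head is held. Wrist force is about −2.9 N and the top picture shows its centre within 1 mm of the TCP. I'll carry it over the drive, then turn it by about −20.7°.

Call:
apply_moves:
  plan: "-0.6 -0.7 -0.1 0 0 0 0; -0.6 -0.7 -0.1 0 0 0 0; -0.966 0 -0.196 0 0 0 0; -0.966 0 -0.196 0 0 0 0; -0.966 0 -0.196 0 0 0 0"

```text
time_s: 3.25
eef_pos: [0.475, 0.1141, 0.1846]
eef_rot: [0.497, -0.497, -0.503, 0.503]
wrist_force: [0.9, 0.0, -3.8]
opening: 0.153
```

Call:
apply_moves:
  plan: "-0.966 0 -0.196 0 0 0 0; -0.966 0 -0.196 0 0 0 0; 0 0 0 0 1 0 0; 0 0 0 0 1 0 0; 0 0 0 0 1 0 0"

```text
time_s: 3.75
eef_pos: [0.4955, 0.0186, 0.1838]
eef_rot: [0.581, -0.58, -0.404, 0.405]
wrist_force: [0.3, 0.5, -3.4]
opening: 0.148
```

```bash
python3 - <<'E'
from h import *
plan([.4968,.0196,.185],69.99)
for n in("wrist","top","side"):
  im=ctrl.camera(n)[:,:,::-1]; cv2.imwrite(f"pics/{n}3.png",im)
  if n=="top": crop(im,260,210,120,110,6,"head3")
  if n=="side": crop(im,220,190,140,120,5,"side3c")
plan([.4968,.0196,.185],69.99)
E
```

```text
t 3.75 pos [0.4955 0.0186 0.1838] xhead 69.71 F [ 0.3  0.5 -3.4] open 0.148 q [-0.2   0.07  1.86  0.    1.22 -1.42]
shift units [ 0.027 -0.024 -0.017] turn units [-0.016 -0.041 -0.002]
t 3.9 pos [0.4956 0.0193 0.1842] xhead 70.22 F [ 0.7  0.5 -3.2] open 0.154 q [-0.2   0.07  1.86 -0.    1.22 -1.43]
shift units [ 0.013 -0.016 -0.02 ] turn units [-0.013  0.034 -0.002]
```

View pics/side3c.png

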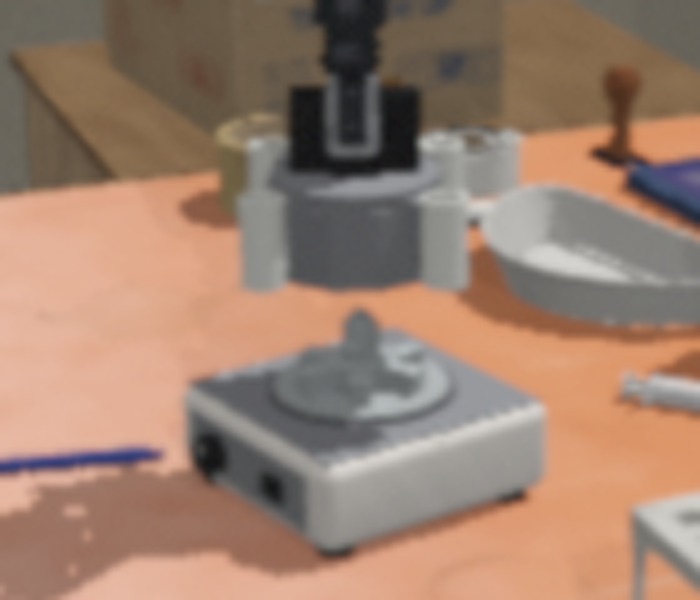

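View pics/head3.png

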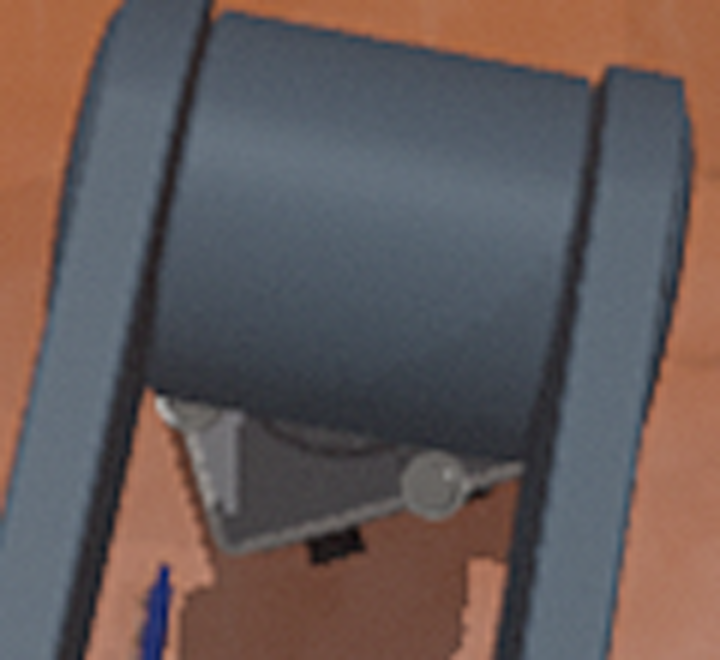

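```bash
python3 - <<'E'
from h import *
np.set_printoptions(precision=2,suppress=True)
c=cal("side")
for p in [(.497,.0197,.092),(.497,.0197,.056),(.4958,.0195,.166),(.4958,.0195,.12)]:
    print(p,((proj(c,p)[0]-[220,190])*5+2))
a=np.radians(-20)
o=np.array([.4958,.0195,0])
for t in np.radians([45,135,225,315]):
    X=o+[.058*np.cos(t+a),.058*np.sin(t+a),.166]; print(((proj(c,X)[0]-[220,190])*5+2))
im=cv2.imread("pics/side3.png"); crop(im,262,205,60,80,9,"side3d")
print("offset: crop d px = 5-crop*9/5", (42*9,15*9))
E
```

```text
(0.497, 0.0197, 0.092) [361.05 312.31]
(0.497, 0.0197, 0.056) [362.56 382.91]
(0.4958, 0.0195, 0.166) [355.64 162.86]
(0.4958, 0.0195, 0.12) [357.59 256.82]
[443.19 135.99]
[270.92 137.99]
[261.94 191.69]
[446.06 189.43]
offset: crop d px = 5-crop*9/5 (378, 135)
```

View pics/side3d.png

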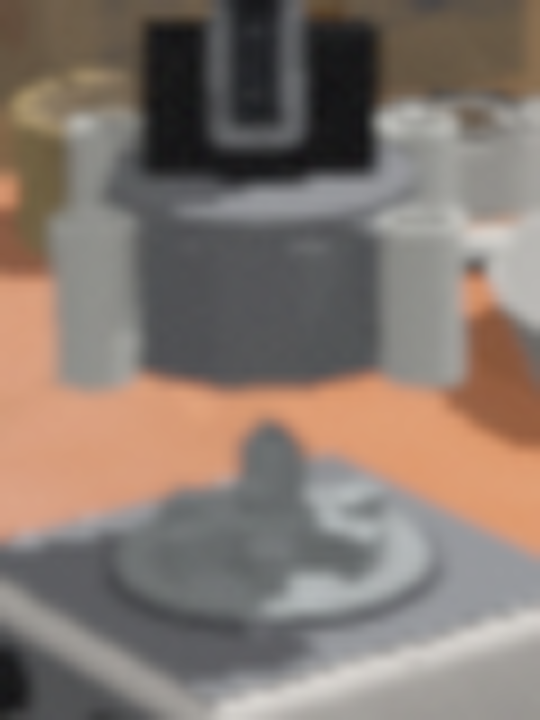

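View pics/wrist3.png

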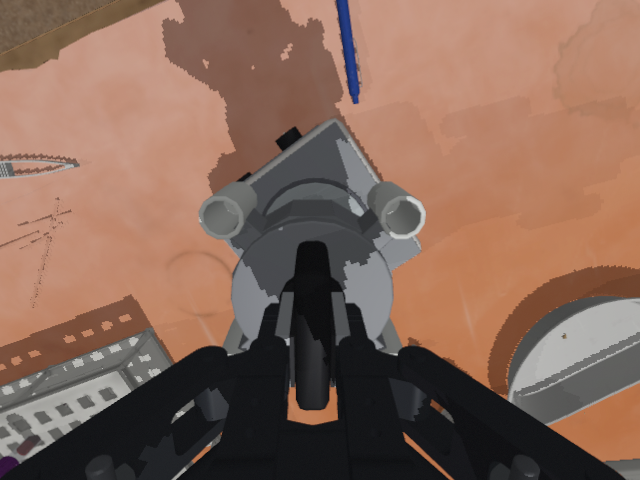

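The side view has the head's axis about 1–2 mm to the left of the post, which agrees with the TCP reading x = 0.4955 against the target 0.497. I'll correct that and descend to just above tooth contact.

Call:
apply_moves:
  plan: "0.015 0.4 -0.025 0 0 0 0; 0 0.3 0 0 0 0 0; 0 0.1 0 0 0 0 0; 0 0.06 0 0 0 0 0; 0 0.06 0 0 0 0 0"

```text
time_s: 4.4
eef_pos: [0.4981, 0.0196, 0.1396]
eef_rot: [-0.578, 0.579, 0.407, -0.406]
wrist_force: [-0.7, -0.5, -4.0]
opening: 0.15
```

```bash
python3 - <<'E'
from h import *
print(state()[0]['torque'])
plan([.497,.0196,.131],69.99)
E
```

```text
[ 0.00348751 -0.00729785 -0.04327638]
t 4.4 pos [0.4981 0.0196 0.1396] xhead 70.17 F [-0.7 -0.5 -4. ] open 0.15 q [-0.2   0.13  1.89 -0.    1.12 -1.42]
shift units [-0.008  0.171  0.02 ] turn units [0.007 0.026 0.001]
```

Call:
apply_moves:
  plan: "0 0.04 0 0 0 0 0; 0 0.04 0 0 0 0 0; 0 0.03 0 0 0 0 0; 0 0.03 0 0 0 0 0; 0 0 0 0 0 0 0"

```text
time_s: 4.9
eef_pos: [0.4977, 0.0196, 0.1322]
eef_rot: [0.579, -0.579, -0.406, 0.406]
wrist_force: [0.1, -0.1, -2.7]
opening: 0.155
```

```bash
python3 - <<'E'
from h import *
print(state()[0]['torque'])
plan([.497,.0196,.131],69.99)
E
```

```text
[ 0.08078715 -0.04605825 -0.0570656 ]
t 4.9 pos [0.4977 0.0196 0.1322] xhead 70.1 F [ 0.1 -0.1 -2.7] open 0.155 q [-0.2   0.14  1.89  0.    1.11 -1.42]
shift units [-0.005  0.024  0.012] turn units [-0.001  0.016 -0.   ]
```

Call:
apply_moves:
  plan: "0 0.03 0 0 0 0 0; 0 0.03 0 0 0 0 0; 0 0.03 0 0 0 0 0; 0 0 0 0 0 0 0; 0 0 0 0 0 0 0"

```text
time_s: 5.4
eef_pos: [0.4982, 0.0196, 0.1282]
eef_rot: [-0.579, 0.579, 0.406, -0.406]
wrist_force: [-0.4, 2.2, 0.9]
opening: 0.155
```

```bash
python3 - <<'E'
from h import *
print(state()[0]['torque'])
plan([.497,.0196,.131],69.99)
E
```

```text
[ 0.26477987 -0.04690622 -0.02120137]
t 5.4 pos [0.4982 0.0196 0.1282] xhead 70.09 F [-0.4  2.2  0.9] open 0.155 q [-0.2   0.15  1.89  0.    1.1  -1.42]
shift units [-0.007 -0.056  0.023] turn units [0.01  0.015 0.003]
```

Call:
apply_moves:
  plan: "0 0.02 0 0 0 0 0; 0 0.02 0 0 0 0 0; 0 0 0 0 0 0 0; 0 0 0 0 0 0 0; 0 0 0 0 0 0 0"

```text
time_s: 5.9
eef_pos: [0.4979, 0.0195, 0.1256]
eef_rot: [-0.579, 0.579, 0.406, -0.406]
wrist_force: [3.3, 1.9, -1.8]
opening: 0.151
```

```bash
python3 - <<'E'
from h import *
print(state()[0]['torque'])
plan([.497,.0196,.131],69.99)
im=ctrl.camera("side")[:,:,::-1]; cv2.imwrite("pics/side4.png",im); crop(im,252,215,80,80,7,"side4d")
E
```

```text
[ 0.19719097 -0.51758242  0.01777472]
t 5.9 pos [0.4979 0.0195 0.1256] xhead 70.09 F [ 3.3  1.9 -1.8] open 0.151 q [-0.2   0.15  1.9   0.    1.09 -1.42]
shift units [-0.005 -0.108  0.017] turn units [0.003 0.014 0.001]
```

View pics/side4d.png

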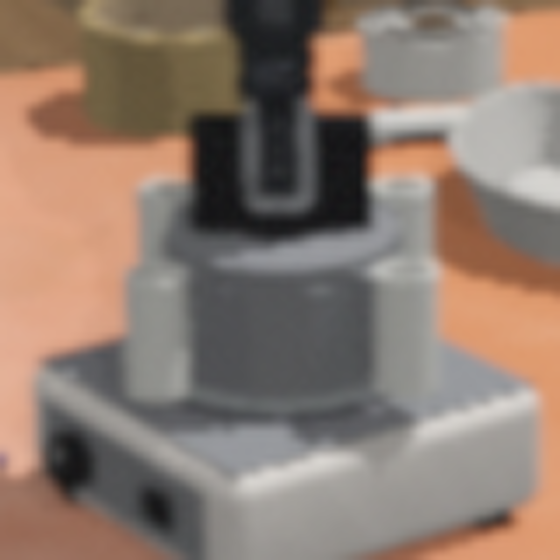

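Vertical force is near weight again at TCP 0.1256, so the teeth seem to have dropped in. There is a small lateral force, so I'll ease sideways and push on.

Call:
apply_moves:
  plan: "0.012 0.02 -0.01 0 0 0 0; 0 0.03 0 0 0 0 0; 0 0.03 0 0 0 0 0; 0 0 0 0 0 0 0; 0 0 0 0 0 0 0"

```text
time_s: 6.45
eef_pos: [0.4983, 0.0197, 0.1235]
eef_rot: [-0.579, 0.579, 0.406, -0.406]
wrist_force: [-8.2, 0.1, 17.4]
opening: 0.15
```

```bash
python3 - <<'E'
from h import *
print(state()[0]['torque'])
plan([.497,.0196,.121],69.99)
E
```

```text
[0.13458435 1.14615961 0.05258882]
t 6.45 pos [0.4983 0.0197 0.1235] xhead 70.12 F [-8.2  0.1 17.4] open 0.15 q [-0.2   0.16  1.9  -0.    1.09 -1.42]
shift units [-0.01   0.051  0.023] turn units [-0.002  0.018 -0.008]
```

Call:
apply_moves:
  plan: "-0.003 0.02 0.009 0 0 0 0; 0 0.02 0 0 0 0 0; 0 0 0 0 0 0 0; 0 0 0 0 0 0 0; 0 0 0 0 0 0 0"

```text
time_s: 6.95
eef_pos: [0.4983, 0.0196, 0.1234]
eef_rot: [-0.578, 0.579, 0.406, -0.406]
wrist_force: [-14.6, 1.1, 33.9]
opening: 0.152
```

```bash
python3 - <<'E'
from h import *
print(state()[0]['torque'])
plan([.497,.0196,.121],69.99)
im=ctrl.camera("side")[:,:,::-1]; cv2.imwrite("pics/side5.png",im); crop(im,252,215,80,80,7,"side5d")
im=ctrl.camera("wrist")[:,:,::-1]; cv2.imwrite("pics/wrist5.png",im)
E
```

```text
[ 0.30382722  2.19114254 -0.06230681]
t 6.95 pos [0.4983 0.0196 0.1234] xhead 70.13 F [-14.6   1.1  33.9] open 0.152 q [-0.2   0.16  1.9  -0.    1.09 -1.42]
shift units [-0.01   0.049  0.024] turn units [ 0.006  0.02  -0.007]
```

View pics/side5d.png

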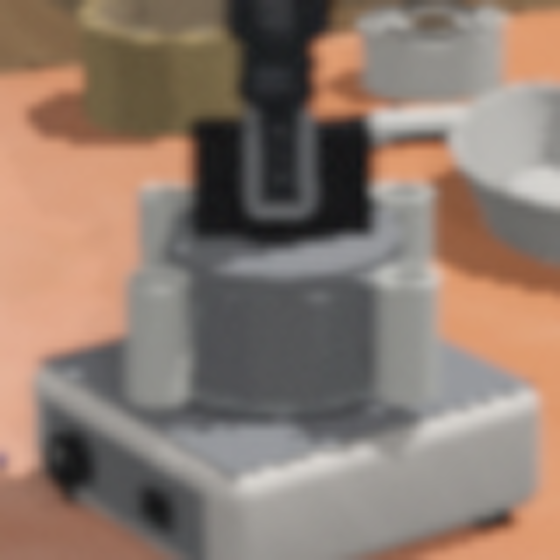

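View pics/wrist5.png

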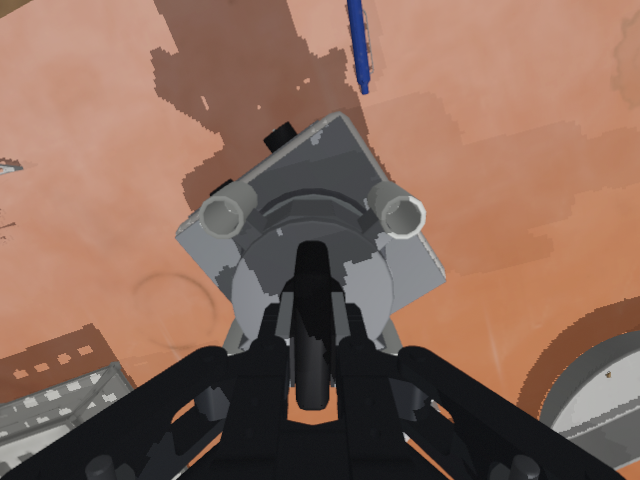

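Pushing harder (17 to 34 N) leaves z fixed at 0.1234, so it is against a hard stop at home height. I'll relax the push, release, rise and check.

Call:
apply_moves:
  plan: "0 -0.06 0 0 0 0 0; 0 0 0 0 0 0 0.9; 0 0 0 0 0 0 0.9; 0 0 0 0 0 0 0.9; 0 0 0 0 0 0 0.9"

```text
time_s: 7.55
eef_pos: [0.4976, 0.02, 0.1223]
eef_rot: [0.579, -0.579, -0.406, 0.406]
wrist_force: [0.3, -0.1, -0.2]
opening: 0.826
```

Call:
apply_moves:
  plan: "0 -0.5 0 0 0 0 0.9; 0 -0.8 0 0 0 0 0.9; -0.95 -0.2 0 0 0 0 0.9; -1 0 0 0 0 0 0.9; -1 0 0 0 0 0 0.9"

```text
time_s: 8.05
eef_pos: [0.4474, -0.1198, 0.1984]
eef_rot: [-0.578, 0.579, 0.407, -0.406]
wrist_force: [0.5, -0.2, -0.5]
opening: 0.901
```

```bash
python3 - <<'E'
from h import *
plan([.584,-.29,.17],90)
for n in("top","wrist","side"):
  im=ctrl.camera(n)[:,:,::-1]; cv2.imwrite(f"pics/{n}6.png",im)
  if n=="top": crop(im,265,205,110,110,6,"head6")
  if n=="side": crop(im,252,215,80,80,7,"side6d")
E
```

```text
t 8.05 pos [ 0.4474 -0.1198  0.1984] xhead 70.21 F [ 0.5 -0.2 -0.5] open 0.901 q [-0.52 -0.03  1.92 -0.    1.24 -1.74]
shift units [-2.278  0.575 -3.723] turn units [ 0.012 -2.878 -0.005]
```

View pics/head6.png

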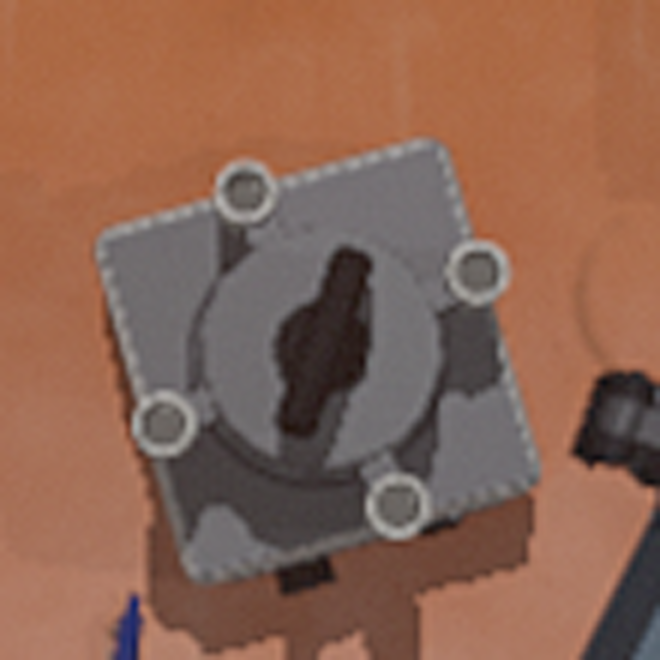

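View pics/side6d.png

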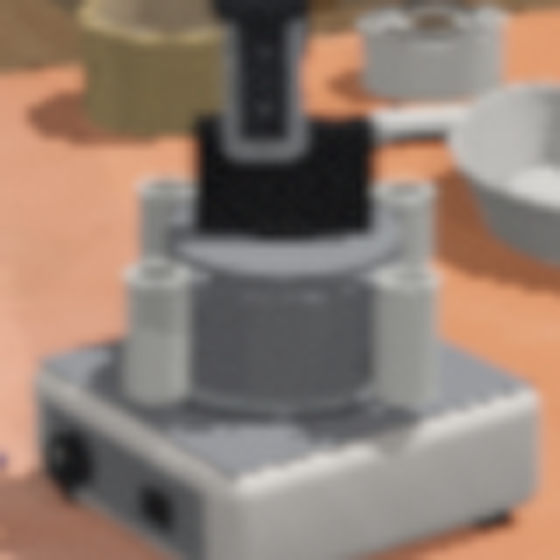

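View pics/wrist6.png

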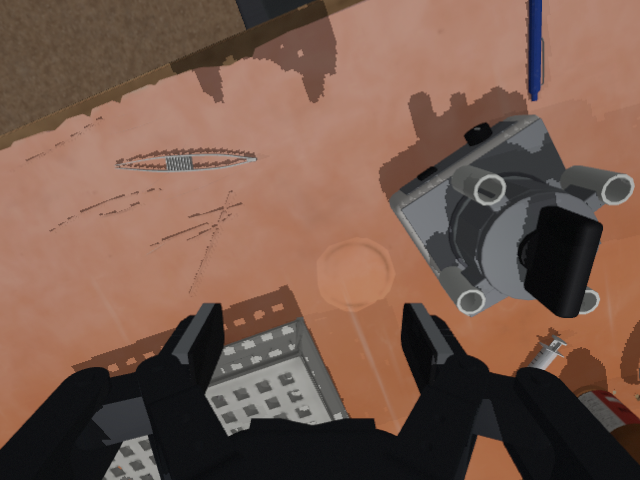

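```bash
python3 - <<'E'
from h import *
np.set_printoptions(precision=4,suppress=True)
c=cal("top"); P=np.array([(245,191),(478,272),(164,424),(398,504)])/6+[265-.42,205-.42]
for z in (.102,.105,.109):
  W=unproj(c,P,z); m=W.mean(0); d=W-m; a=np.degrees(np.arctan2(d[:,1],d[:,0]))
  print(z,m,np.linalg.norm(d[:,:2],axis=1),(a-45)%90)
cs=cal("side"); f=lambda X:(proj(cs,X)-[252,215])*7+3
print("deck front corners side",f([.4509,-.057,.05]),f([.4187,.0638,.05]))
for dz in (0,.003,.007):
  W=unproj(c,P,.102+dz); print(dz,f(W))
E
```

```text
0.102 [0.4982 0.0194 0.102 ] [0.0579 0.0578 0.0579 0.0576] [70.2478 69.9331 70.257  70.3196]
0.105 [0.498  0.0194 0.105 ] [0.0578 0.0576 0.0577 0.0574] [70.2478 69.9331 70.257  70.3196]
0.109 [0.4978 0.0195 0.109 ] [0.0575 0.0574 0.0575 0.0572] [70.2478 69.9331 70.257  70.3196]
deck front corners side [[226.47   485.3948]] [[ 27.1545 364.695 ]]
0 [[403.9174 191.4686]
 [408.5252 276.6784]
 [167.5373 194.9335]
 [158.0642 280.1489]]
0.003 [[403.0922 183.4706]
 [407.6344 267.9829]
 [167.136  186.9117]
 [157.649  271.429 ]]
0.007 [[401.9898 172.783 ]
 [406.4446 256.3658]
 [166.6005 176.1924]
 [157.0952 259.7795]]
```

```bash
python3 - <<'E'
from h import *
im=cv2.imread("pics/side6.png"); 
cs=cal("side");c=cal("top"); P=np.array([(245,191),(478,272),(164,424),(398,504)])/6+[265-.42,205-.42]
x0,y0,f=258,232,10
big=cv2.resize(im[y0:y0+58,x0:x0+75],None,fx=f,fy=f,interpolation=cv2.INTER_CUBIC)
for dz,col in ((0,(0,255,0)),(.003,(0,255,255)),(.007,(0,0,255))):
    C=unproj(c,P,.102+dz)
    for w in C:
        t=np.linspace(0,2*np.pi,60); X=w+np.c_[.0095*np.cos(t),.0095*np.sin(t),0*t]
        uv=((proj(cs,X)-[x0-.5,y0-.5])*f-.5).astype(int)
        for u in uv: cv2.circle(big,tuple(int(v) for v in u),1,col,-1)
# hub lower rim front
    m=C.mean(0); t=np.linspace(0,2*np.pi,200); X=m+np.c_[.04*np.cos(t),.04*np.sin(t),0*t-.046]
    for u in ((proj(cs,X)-[x0-.5,y0-.5])*f-.5).astype(int):
        if u[1]>250: cv2.circle(big,tuple(int(v) for v in u),1,col,-1)
cv2.imwrite("pics/ov6.png",big)
E
```

```text
(no output)
```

View pics/ov6.png

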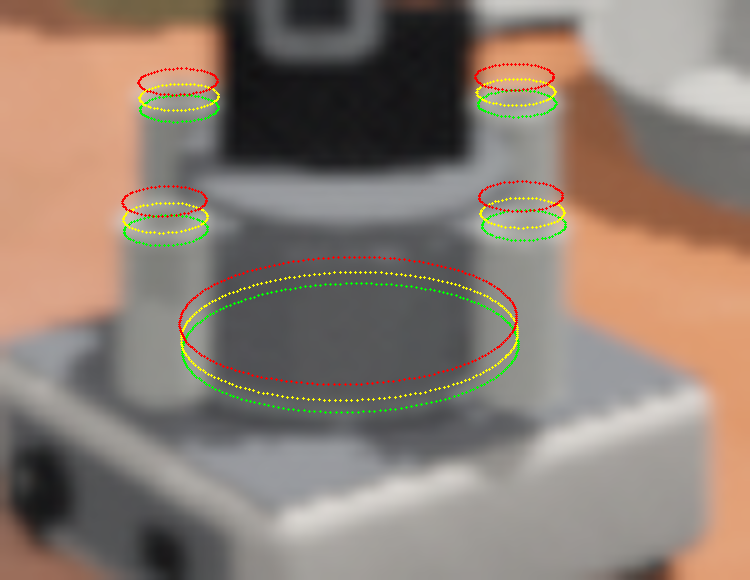

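Overlay (yellow 3 mm and red 7 mm above the seat): the hub's lower edge at about row 410 lies on the green home outline, and the rims fall between green and yellow. With the hard stop as well, I take the head as home, at yaw −19.8° and (0.498, 0.0195). Now to the tube.

Call:
apply_moves:
  plan: "-0.456 0.11 -0.745 0 0 0 0.9; -0.456 0.11 -0.745 0 0 0 0.9; -0.456 0.11 -0.745 0 0 0 0.9; -0.456 0.11 -0.745 0 0 0 0.9; -0.456 0.11 -0.745 0 0 0 0.9"

```text
time_s: 8.7
eef_pos: [0.5858, -0.2887, 0.1692]
eef_rot: [0.579, -0.578, -0.407, 0.406]
wrist_force: [0.7, -0.3, 0.3]
opening: 0.9
```

```bash
python3 - <<'E'
from h import *
plan([.584,-.29,.092],70.2)
for n in("wrist","top"):
  c=cal(n); im=ctrl.camera(n)[:,:,::-1]; cv2.imwrite(f"pics/{n}7.png",im)
  print(n,[([round(float(v),4) for v in d['point']],round(float(d['score']),2)) for d in ctrl.recognise(n,"sample_tube")][:3])
  if n=="wrist": print(proj(c,[[.5846,-.2883,.108],[.5828,-.291,.108]]))
plan([.584,-.29,.092],70.2)
E
```

```text
t 8.7 pos [ 0.5858 -0.2887  0.1692] xhead 70.19 F [ 0.7 -0.3  0.3] open 0.9 q [-0.64  0.42  1.46  0.    1.27 -1.86]
shift units [-0.038  1.545  0.023] turn units [-0.008 -0.001  0.007]
wrist [([0.5821, -0.2917, 0.1046], 0.95)]
[[310.28436749 266.01309639]
 [304.95171833 264.79167239]]
top [([0.5842, -0.2853, 0.0837], 0.47)]
t 8.9 pos [ 0.5844 -0.288   0.1683] xhead 70.13 F [ 0.6 -0.  -0.6] open 0.901 q [-0.64  0.42  1.46  0.    1.27 -1.86]
shift units [-0.043  1.527 -0.012] turn units [-0.025 -0.01   0.012]
```

View pics/wrist7.png

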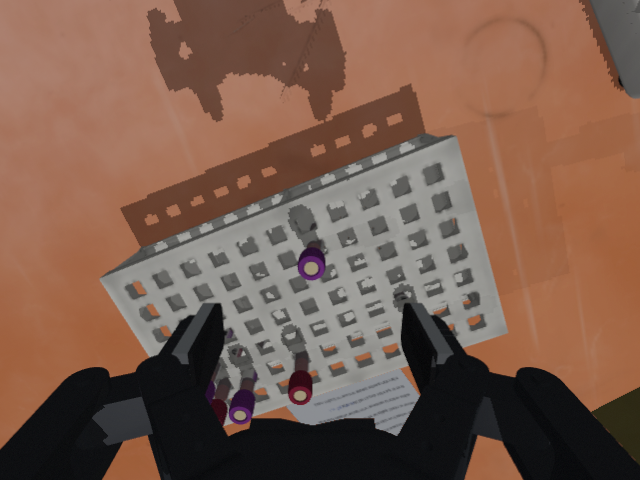

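The cap is at (312,267) in the wrist view, within 2 px of the prediction and midway between the pads. I'll descend and grip.

Call:
apply_moves:
  plan: "0 0.8 0 0 0 0 0.9; 0 0.73 0 0 0 0 0.9; 0 0 0 0 0 0 0; 0 0 0 0 0 0 0; 0 0 0 0 0 0 0"

```text
time_s: 9.4
eef_pos: [0.5855, -0.2895, 0.0968]
eef_rot: [-0.577, 0.58, 0.407, -0.406]
wrist_force: [-0.3, -0.0, 0.3]
opening: 0.401
```

Call:
apply_moves:
  plan: "0 0 0 0 0 0 0; 0 0 0 0 0 0 0; 0 0 0 0 0 0 0; 0 -0.4 0 0 0 0 0; 0 -0.6 0 0 0 0 0"

```text
time_s: 9.9
eef_pos: [0.5833, -0.2886, 0.143]
eef_rot: [0.58, -0.578, -0.406, 0.406]
wrist_force: [0.3, 0.1, -0.5]
opening: 0.169
```

```bash
python3 - <<'E'
from h import *
plan([.584,-.29,.27],70.2)
im=ctrl.camera("wrist")[:,:,::-1]; cv2.imwrite("pics/wrist8.png",im)
E
```

```text
t 9.9 pos [ 0.5833 -0.2886  0.143 ] xhead 70.09 F [ 0.3  0.1 -0.5] open 0.169 q [-0.64  0.44  1.48  0.    1.22 -1.87]
shift units [-0.018 -2.54  -0.016] turn units [-0.019 -0.016  0.009]
```

View pics/wrist8.png

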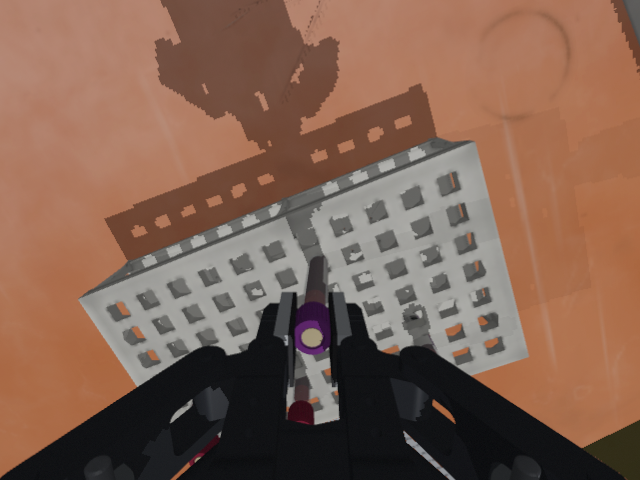

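Call:
apply_moves:
  plan: "0 -0.8 0 0 0 0 0; 0.3 -0.64 0.2 0 0 0 0; 0.816 0 0.538 0 0 0 0; 0.816 0 0.538 0 0 0 0; 0.816 0 0.538 0 0 0 0"

```text
time_s: 10.45
eef_pos: [0.5451, -0.1283, 0.2167]
eef_rot: [-0.579, 0.58, 0.406, -0.405]
wrist_force: [1.4, -0.5, -0.4]
opening: 0.165
```

Call:
apply_moves:
  plan: "0.816 0 0.538 0 0 0 0; 0.816 0 0.538 0 0 0 0; 0 0 0 0 0 0 0; 0 0 0 0 0 0 0; 0 0 0 0 0 0 0"

```text
time_s: 10.95
eef_pos: [0.5233, -0.0353, 0.2163]
eef_rot: [-0.578, 0.58, 0.406, -0.406]
wrist_force: [0.7, -0.4, 0.1]
opening: 0.168
```

```bash
python3 - <<'E'
from h import *
plan([.5229,-.0331,.215],70.2)
for n in("wrist","top","side"):
  c=cal(n); im=ctrl.camera(n)[:,:,::-1]; cv2.imwrite(f"pics/{n}9.png",im)
  if n=="top": crop(im,265,190,120,120,6,"top9c")
  if n=="side": 
    x0,y0,f=255,160,6; big=cv2.resize(im[y0:y0+130,x0:x0+110],None,fx=f,fy=f,interpolation=cv2.INTER_CUBIC)
  else: x0,y0,f=0,0,1; big=im.copy()
  # predicted: pocket rim, tube axis
  t=np.linspace(0,2*np.pi,40)
  pts=[np.array([.5229,-.0331,.102])+np.c_[.008*np.cos(t),.008*np.sin(t),0*t],(0,255,0)],[np.c_[0*t+.5229,0*t-.0331,np.linspace(.131,.231,40)],(0,0,255)]
  for X,col in pts:
    for u in ((proj(c,X)-[x0-.5,y0-.5])*f-.5).astype(int): cv2.circle(big,tuple(int(v) for v in u),1,col,-1)
  cv2.imwrite(f"pics/{n}9o.png",big)
plan([.5229,-.0331,.215],70.2)
E
```

```text
t 10.95 pos [ 0.5233 -0.0353  0.2163] xhead 70.06 F [ 0.7 -0.4  0.1] open 0.168 q [-0.29  0.09  1.76 -0.    1.29 -1.52]
shift units [0.038 0.027 0.022] turn units [ 0.013 -0.02  -0.004]
t 11.1 pos [ 0.5231 -0.0357  0.2158] xhead 69.98 F [-0.1  0.4 -0. ] open 0.165 q [-0.29  0.09  1.76 -0.    1.29 -1.52]
shift units [0.047 0.016 0.02 ] turn units [ 0.002 -0.033 -0.002]
```

View pics/side9o.png

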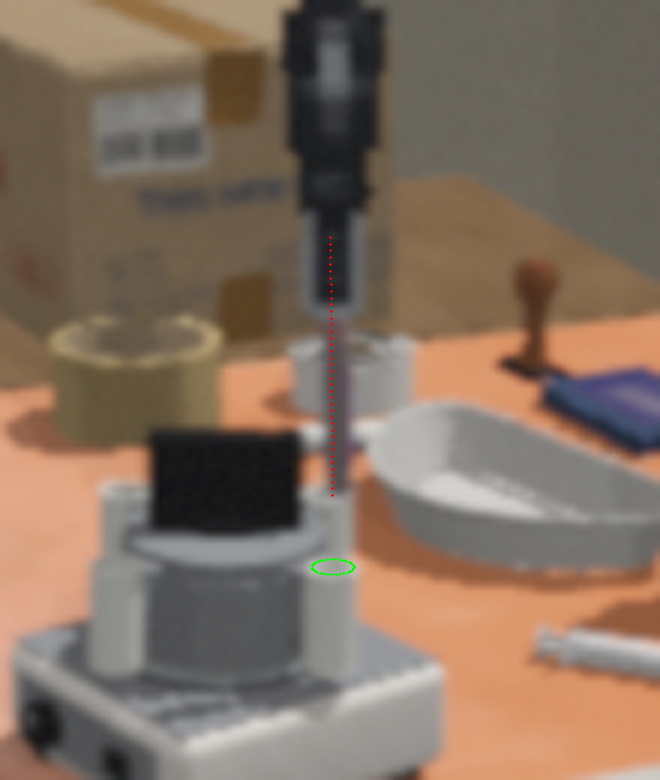

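View pics/wrist9o.png

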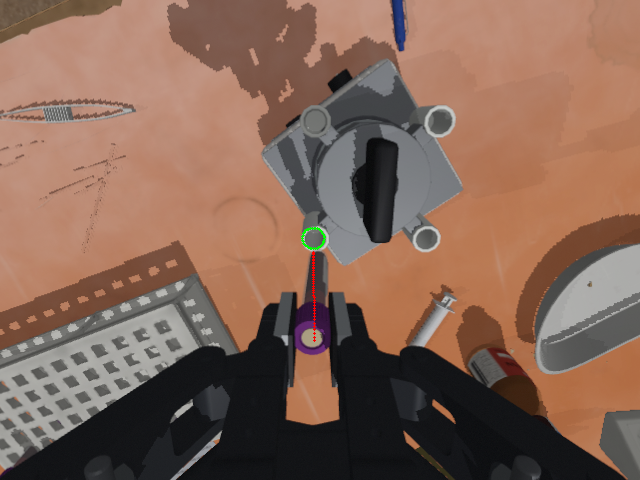

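View pics/top9c.png

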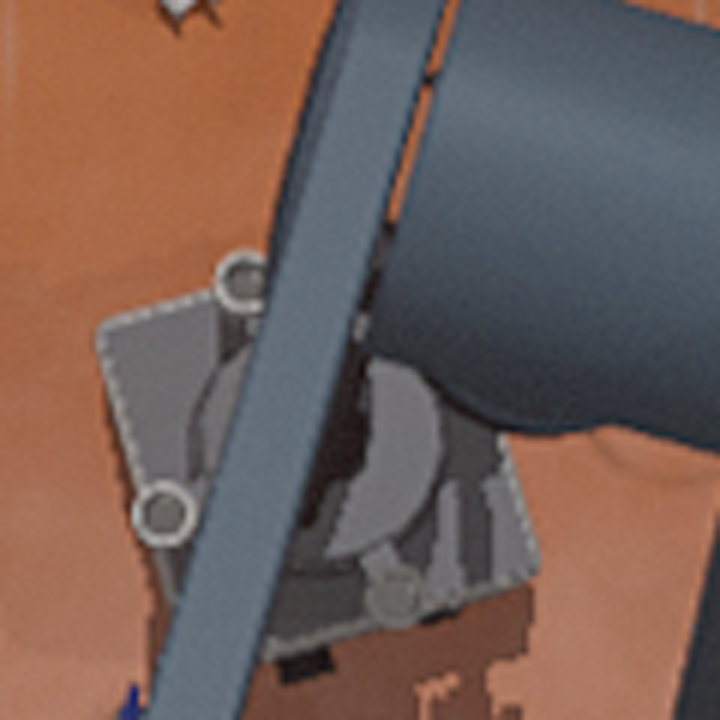

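```bash
python3 - <<'E'
from h import *
im=cv2.imread("pics/wrist9.png"); o=cv2.imread("pics/wrist9o.png")
a=cv2.resize(im[210:360,270:360],None,fx=4,fy=4,interpolation=cv2.INTER_CUBIC); b=cv2.resize(o[210:360,270:360],None,fx=4,fy=4,interpolation=cv2.INTER_CUBIC)
cv2.imwrite("pics/w9z.png",np.hstack([a,b]))
E
```

```text
(no output)
```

View pics/w9z.png

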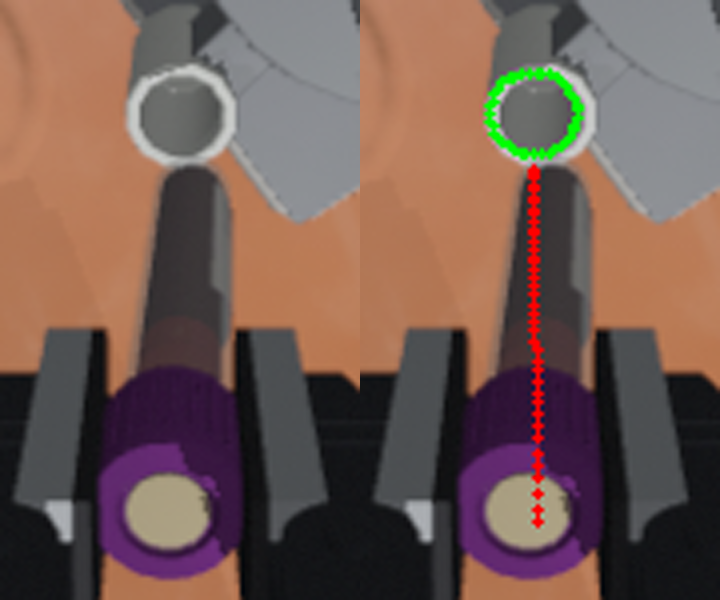

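The tube is held by the cap but leans about 3°. In the zoomed wrist view the cap centre is at (168,512) and the foot at about (197,195), and a vertical tube would run from x = 178 to 174. I'll level it with a small tool tilt and shift, then look again.

Call:
apply_moves:
  plan: "0.04 0 0.02 0.25 0 0.4 0; 0 0 0 0 0 0 0; 0 0 0 0 0 0 0; 0 0 0 0 0 0 0; 0 0 0 0 0 0 0"

```text
time_s: 11.6
eef_pos: [0.5223, -0.0323, 0.2157]
eef_rot: [-0.578, 0.58, 0.386, -0.426]
wrist_force: [-1.0, -0.0, -0.2]
opening: 0.163
```

```bash
cat > look.py <<'E'
import sys
from h import *
tag=sys.argv[1]; zb=float(sys.argv[2])
plan([.5229,-.0331,.215],70.2)
c=cal("wrist"); im=ctrl.camera("wrist")[:,:,::-1]; cv2.imwrite(f"pics/wrist{tag}.png",im); big=im.copy()
a=np.radians(-19.8)
px,py=.4982+.058*np.cos(np.radians(295.2)),.0194+.058*np.sin(np.radians(295.2))
t=np.linspace(0,2*np.pi,60)
f=4;u0=proj(c,[px,py,.102])[0].astype(int); x0=max(0,u0[0]-45);y0=max(0,u0[1]-30)
A=cv2.resize(im[y0:y0+150,x0:x0+90],None,fx=f,fy=f,interpolation=cv2.INTER_CUBIC);B=A.copy()
for X,col in ((np.array([px,py,.102])+np.c_[.008*np.cos(t),.008*np.sin(t),0*t],(0,255,0)),(np.array([px,py,zb])+np.c_[.006*np.cos(t),.006*np.sin(t),0*t],(255,0,0)),(np.array([px,py,zb+.1])+np.c_[.008*np.cos(t),.008*np.sin(t),0*t],(255,0,0)),(np.c_[0*t+px,0*t+py,np.linspace(zb,zb+.1,60)],(0,0,255))):
    for u in ((proj(c,X)-[x0-.5,y0-.5])*f-.5).astype(int): cv2.circle(B,tuple(int(v) for v in u),1,col,-1)
cv2.imwrite(f"pics/wz{tag}.png",np.hstack([A,B]))
c=cal("side"); im=ctrl.camera("side")[:,:,::-1]; x0,y0,f=280,180,8
B=cv2.resize(im[y0:y0+95,x0:x0+65],None,fx=f,fy=f,interpolation=cv2.INTER_CUBIC)
A=B.copy()
for X,col in ((np.array([px,py,.102])+np.c_[.008*np.cos(t),.008*np.sin(t),0*t],(0,255,0)),(np.c_[0*t+px,0*t+py,np.linspace(zb,zb+.1,60)],(0,0,255))):
    for u in ((proj(c,X)-[x0-.5,y0-.5])*f-.5).astype(int): cv2.circle(B,tuple(int(v) for v in u),1,col,-1)
D=np.hstack([A,B]); D=cv2.resize(D,None,fx=.75,fy=.75); cv2.imwrite(f"pics/sz{tag}.png",D)
E
python3 look.py 10 .131
```

```text
t 11.6 pos [ 0.5223 -0.0323  0.2157] xhead 70.1 F [-1.  -0.  -0.2] open 0.163 q [-0.26  0.12  1.73 -0.05  1.32 -1.47]
shift units [-0.01   0.014 -0.017] turn units [-0.25  -0.02  -0.396]
```

View pics/wz10.png

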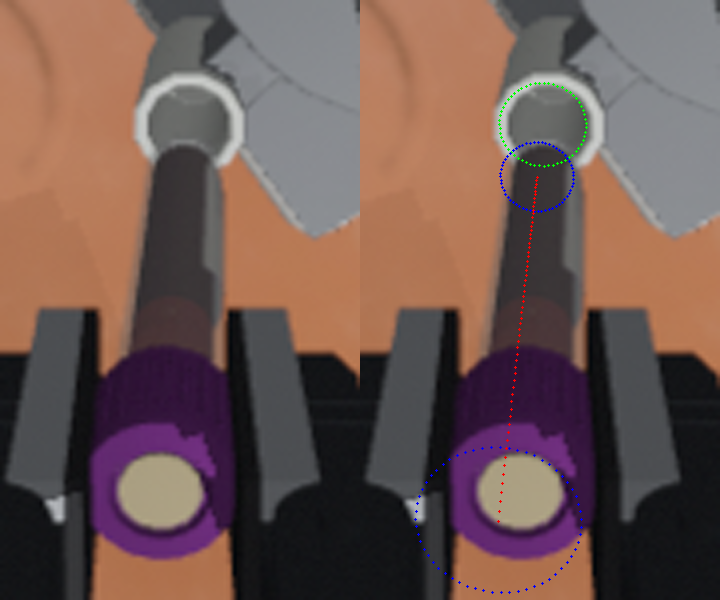

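View pics/sz10.png

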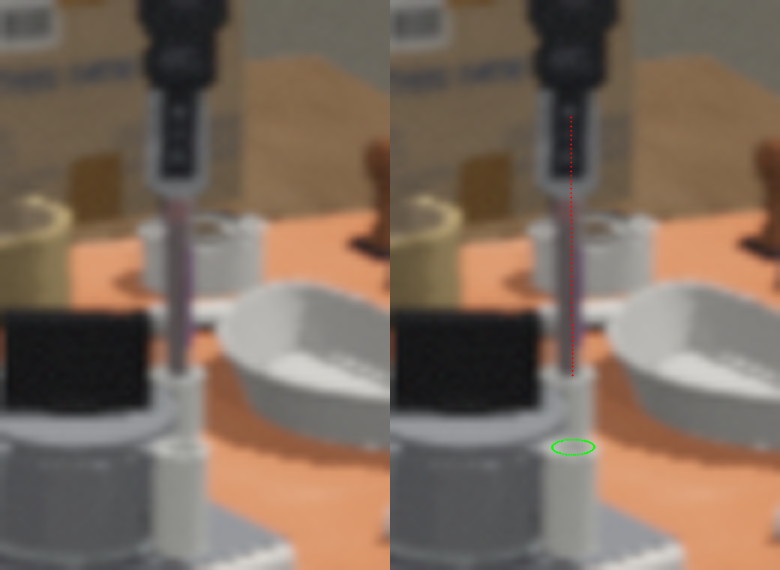

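The foot now sits within about 1 mm of the pocket axis: (188,180) against (183,174) in the zoomed wrist view. The side view agrees. I'll lower it vertically in the tilted frame, partway first.

Call:
apply_moves:
  plan: "0.005 0.3 -0.009 0 0 0 0; 0.01 0.2 -0.006 0 0 0 0; 0.01 0.2 -0.006 0 0 0 0; 0.005 0.1 -0.003 0 0 0 0; 0 0 0 0 0 0 0"

```text
time_s: 12.2
eef_pos: [0.5218, -0.0322, 0.1748]
eef_rot: [-0.578, 0.579, 0.386, -0.426]
wrist_force: [-0.0, 0.2, 0.1]
opening: 0.163
```

```bash
python3 look.py 11 .091
```

```text
t 12.2 pos [ 0.5218 -0.0322  0.1748] xhead 70.14 F [-0.   0.2  0.1] open 0.163 q [-0.26  0.17  1.77 -0.05  1.24 -1.47]
shift units [-0.047 -0.802 -0.001] turn units [-0.263 -0.015 -0.401]
```

View pics/wz11.png

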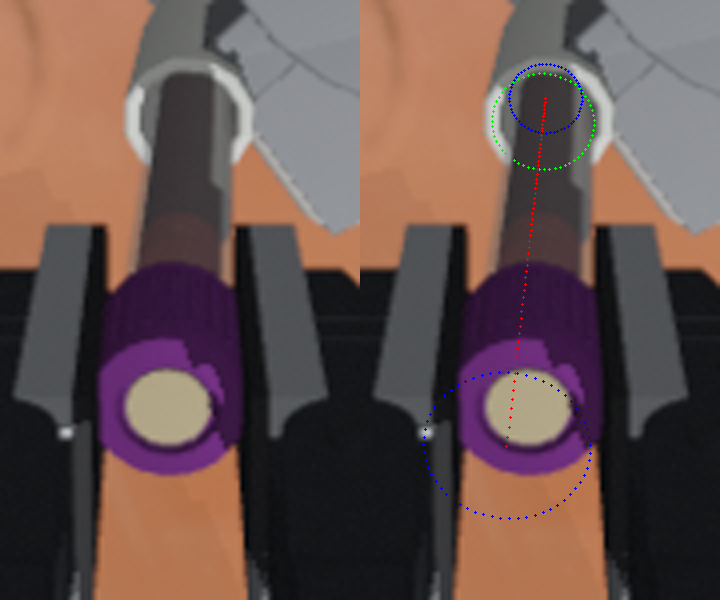

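View pics/sz11.png

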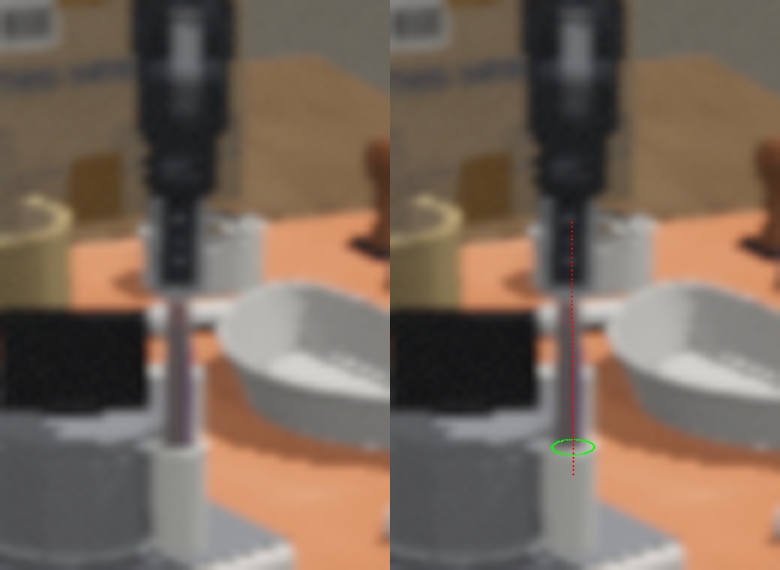

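The tube is inside the pocket with no contact force. I'll lower it to just above the floor.

Call:
apply_moves:
  plan: "0.007 0.15 -0.005 0 0 0 0; 0.007 0.15 -0.005 0 0 0 0; 0.005 0.1 -0.003 0 0 0 0; 0.003 0.06 -0.002 0 0 0 0; 0 0 0 0 0 0 0"

```text
time_s: 12.8
eef_pos: [0.5223, -0.0324, 0.1524]
eef_rot: [-0.578, 0.58, 0.386, -0.426]
wrist_force: [0.5, -0.6, -0.1]
opening: 0.16
```

```bash
python3 -c "
from h import *
plan([.5229,-.0331,.1485],70.2)"
```

```text
t 12.8 pos [ 0.5223 -0.0324  0.1524] xhead 70.14 F [ 0.5 -0.6 -0.1] open 0.16 q [-0.26  0.2   1.78 -0.05  1.2  -1.47]
shift units [-0.005  0.078 -0.019] turn units [-0.254 -0.015 -0.4  ]
```

Call:
apply_moves:
  plan: "0.002 0.05 -0.001 0 0 0 0; 0 0 0 0 0 0 0; 0 0 0 0 0 0 0.33; 0 0 0 0 0 0 0.33; 0 0 0 0 0 0 0.33"

```text
time_s: 13.3
eef_pos: [0.5221, -0.0323, 0.1499]
eef_rot: [-0.578, 0.58, 0.386, -0.426]
wrist_force: [0.0, -0.8, 0.7]
opening: 0.333
```

```bash
python3 look.py 12 .064
```

```text
t 13.3 pos [ 0.5221 -0.0323  0.1499] xhead 70.14 F [ 0.  -0.8  0.7] open 0.333 q [-0.26  0.2   1.79 -0.05  1.19 -1.47]
shift units [-0.071 -1.299  0.019] turn units [-0.255 -0.015 -0.4  ]
```

View pics/wz12.png

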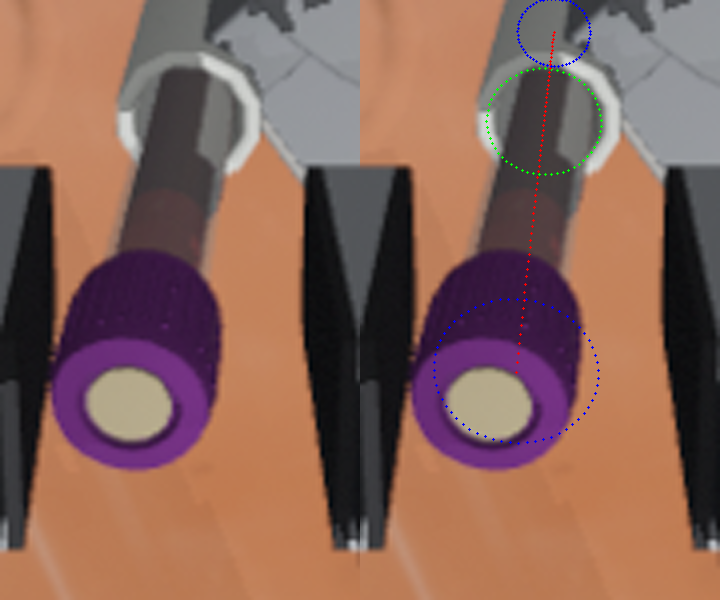

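View pics/sz12.png

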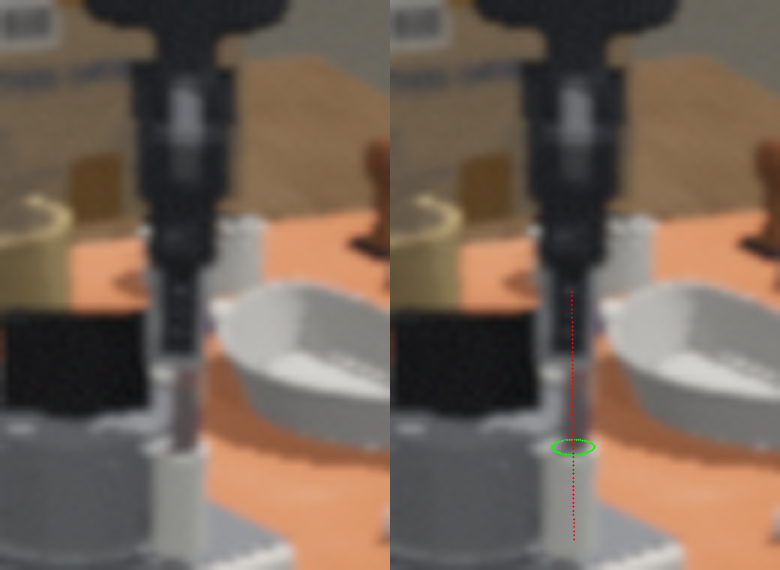

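The tube is released and stands in the pocket, leaning a little within its play towards the left finger. I'll shift the gripper 4 mm left, clear of the cap, then rise straight up.

Call:
apply_moves:
  plan: "-0.08 0 0 0 0 0 0.4; -0.01 -0.2 0.006 0 0 0 0.4; -0.035 -0.7 0.02 0 0 0 0.4; -0.045 -0.9 0.027 0 0 0 0.4; -0.9 -0.3 0 0 0 0 0.4"

```text
time_s: 13.9
eef_pos: [0.5091, -0.0761, 0.2631]
eef_rot: [-0.575, 0.581, 0.39, -0.425]
wrist_force: [1.0, -1.8, 0.1]
opening: 0.403
```

Call:
apply_moves:
  plan: "-1 0 0 0 0 0 0.5; -1 0 0 0 0 0 0.5; -1 0 0 0 0 0 0.5; 0 0 0 0 0 0 0.5; 0 0 0 0 0 0 0.5"

```text
time_s: 14.4
eef_pos: [0.455, -0.2202, 0.2656]
eef_rot: [-0.578, 0.581, 0.385, -0.425]
wrist_force: [0.4, -0.0, -1.1]
opening: 0.5
```

```bash
python3 - <<'E'
from h import *
plan([.52,-.03,.3],70)
px,py=.4982+.058*np.cos(np.radians(295.2)),.0194+.058*np.sin(np.radians(295.2))
t=np.linspace(0,2*np.pi,60)
out=[]
for n,(x0,y0,w,h) in (("top",(270,205,100,100)),("side",(250,190,100,100))):
  c=cal(n); im=ctrl.camera(n)[:,:,::-1]; cv2.imwrite(f"pics/{n}13.png",im); f=6
  B=cv2.resize(im[y0:y0+h,x0:x0+w],None,fx=f,fy=f,interpolation=cv2.INTER_CUBIC)
  for X,col in ((np.array([px,py,.102])+np.c_[.008*np.cos(t),.008*np.sin(t),0*t],(0,255,0)),(np.array([px,py,.164])+np.c_[.008*np.cos(t),.008*np.sin(t),0*t],(255,0,0)),(np.array([.4982,.0194,.056])+np.c_[.04*np.cos(t),.04*np.sin(t),0*t],(0,255,0))):
    for u in ((proj(c,X)-[x0-.5,y0-.5])*f-.5).astype(int): cv2.circle(B,tuple(int(v) for v in u),1,col,-1)
  cv2.imwrite(f"pics/{n}13o.png",B)
  print([([round(float(v),4) for v in d['point']],round(float(d['score']),2)) for d in ctrl.recognise(n,"sample_tube")][:3])
E
```

```text
t 14.4 pos [ 0.455  -0.2202  0.2656] xhead 69.94 F [ 0.4 -0.  -1.1] open 0.5 q [-0.65  0.02  1.73 -0.06  1.4  -1.86]
shift units [ 3.981 -0.877  0.109] turn units [-0.244 -0.014 -0.399]
[]
[([0.5207, -0.0345, 0.1364], 0.67), ([0.4914, -0.0031, 0.0985], 0.18)]
```

View pics/top13o.png

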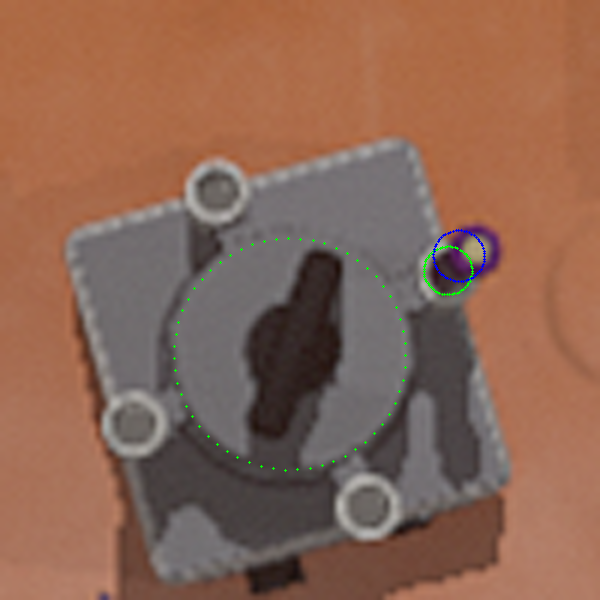

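View pics/side13o.png

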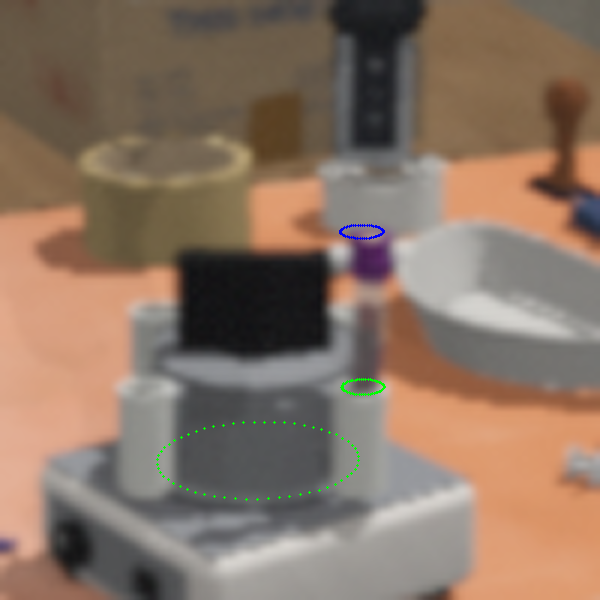

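The tube stands in the pocket with its cap up and a slight lean. I'll check the head's height more finely by registering the side pictures against the one taken while pressing.

```bash
python3 - <<'E'
from h import *
g={k:cv2.imread(f"pics/side{k}.png",0).astype(np.float32) for k in (3,4,5,6,13)}
# regions: left-front pocket + hub lower (moves w/ head); control: drive front box
def shift(a,b,box):
    x,y,w,h=box; best=None
    T=g[a][y:y+h,x:x+w]
    # ECC translation
    M=np.eye(2,3,dtype=np.float32)
    try:
        cc,M=cv2.findTransformECC(T,g[b][y:y+h,x:x+w],M,cv2.MOTION_TRANSLATION,(3,200,1e-6))
        return round(float(cc),3),M[:,2].round(2)
    except Exception as e: return str(e)[:60]
for b in (4,6,13):
    print(b,"pocketL",shift(5,b,(266,246,18,32)),"hub",shift(5,b,(278,262,30,16)),"bar",shift(5,b,(274,228,40,26)),"drive",shift(5,b,(255,268,75,35)))
print("6->13 pocketL", shift(6,13,(266,246,18,32)),"bar",shift(6,13,(274,228,40,26)))
c=cal("side"); print(proj(c,[[.4982,.0194,.1],[.4982,.0194,.102]]))
E
```

```text
4 pocketL (0.968, array([-0.08, -0.29], dtype=float32)) hub (0.782, array([-0.38, -0.02], dtype=float32)) bar (0.989, array([-0.27, -0.62], dtype=float32)) drive (0.996, array([-0.09,  0.03], dtype=float32))
6 pocketL (0.875, array([ 0.01, -0.5 ], dtype=float32)) hub (0.927, array([-0.38, -0.09], dtype=float32)) bar (0.915, array([ 0.1 , -0.42], dtype=float32)) drive (0.996, array([-0.01, -0.04], dtype=float32))
13 pocketL (0.907, array([ 0.16, -0.4 ], dtype=float32)) hub (0.966, array([-0.58,  0.04], dtype=float32)) bar (0.781, array([-0.4 , -0.24], dtype=float32)) drive (0.989, array([-0.02,  0.04], dtype=float32))
6->13 pocketL (0.98, array([0.03, 0.12], dtype=float32)) bar (0.863, array([-0.74,  0.05], dtype=float32))
[[292.26777434 248.85788923]
 [292.25131627 248.06095505]]
```

The image registration is ambiguous at the 1 mm level, and home must be within 2.5 mm. Plenty of time remains, so I'll measure directly: a light touch of the shut fingertips on the bare desk as reference, then on the bar's top, which is 142 mm above the desk if home. The touch must stay well below the click force.

Call:
apply_moves:
  plan: "0 0 0 -0.25 0 -0.4 0; 1 0.5 0 0 0 0 0; 0.8 0.8 0 0 0 0 0; 0 0.9 0 0 0 0 0; 0 0.9 0 0 0 0 0"

```text
time_s: 15.1
eef_pos: [0.4837, -0.1414, 0.1164]
eef_rot: [-0.577, 0.579, 0.408, -0.407]
wrist_force: [0.3, -0.5, -0.7]
opening: -0.001
```

Call:
apply_moves:
  plan: "0 0.9 0 0 0 0 0; 0 0.5 0 0 0 0 0; 0 0 0 0 0 0 0; 0 0 0 0 0 0 0; 0 0 0 0 0 0 0"

```text
time_s: 15.6
eef_pos: [0.4843, -0.144, 0.0491]
eef_rot: [-0.578, 0.58, 0.407, -0.406]
wrist_force: [-0.6, -0.1, -0.2]
opening: 0.0
```

```bash
python3 -c "
from h import *
plan([.489,-.126,.011],70.2)"
```

```text
t 15.6 pos [ 0.4843 -0.144   0.0491] xhead 70.16 F [-0.6 -0.1 -0.2] open 0.0 q [-0.52  0.3   1.91 -0.    0.93 -1.75]
shift units [0.371 0.762 0.037] turn units [ 0.028 -0.006 -0.005]
```

Call:
apply_moves:
  plan: "0 0.3 0 0 0 0 0; 0 0.2 0 0 0 0 0; 0 0.1 0 0 0 0 0; 0 0.04 0 0 0 0 0; 0 0 0 0 0 0 0"

```text
time_s: 16.1
eef_pos: [0.4828, -0.1438, 0.0153]
eef_rot: [-0.579, 0.579, 0.406, -0.406]
wrist_force: [-0.1, -0.0, -0.5]
opening: 0.004
```

Call:
apply_moves:
  plan: "0 0.02 0 0 0 0 0; 0 0.02 0 0 0 0 0; 0 0.02 0 0 0 0 0; 0 0.02 0 0 0 0 0; 0 0 0 0 0 0 0"

```text
time_s: 16.6
eef_pos: [0.4827, -0.1438, 0.0111]
eef_rot: [-0.579, 0.579, 0.406, -0.406]
wrist_force: [-0.9, 0.3, 0.9]
opening: 0.001
```

Call:
apply_moves:
  plan: "0 0.02 0 0 0 0 0; 0 0.02 0 0 0 0 0; 0 0 0 0 0 0 0; 0 0 0 0 0 0 0; 0 0 0 0 0 0 0"

```text
time_s: 17.1
eef_pos: [0.4828, -0.1437, 0.011]
eef_rot: [0.579, -0.579, -0.406, 0.406]
wrist_force: [-8.0, 3.3, 22.6]
opening: 0.0
```

The desk contact reads exactly z = 0.011, so the height reading is true and the bar top should give 0.153 if home. Now over to the bar.

Call:
apply_moves:
  plan: "0 -1 0 0 0 0 0; 0 -1 0 0 0 0 0; 0 -1 0 0 0 0 0; 0 -1 0 0 0 0 0; 0.53 0 0.157 0 0 0 0"

```text
time_s: 17.6
eef_pos: [0.4886, -0.1199, 0.2174]
eef_rot: [-0.575, 0.584, 0.407, -0.403]
wrist_force: [0.5, 0.0, -0.9]
opening: 0.003
```

Call:
apply_moves:
  plan: "0.883 0 0.262 0 0 0 0; 0.883 0 0.262 0 0 0 0; 0.883 0 0.262 0 0 0 0; 0 0 0 0 0 0 0; 0 0 0 0 0 0 0"

```text
time_s: 18.1
eef_pos: [0.4923, 0.0227, 0.2091]
eef_rot: [-0.578, 0.578, 0.407, -0.407]
wrist_force: [-0.6, 0.1, -0.8]
opening: -0.002
```

```bash
python3 -c "
from h import *
plan([.4923,.0218,.158],70.2)"
```

```text
t 18.1 pos [0.4923 0.0227 0.2091] xhead 70.27 F [-0.6  0.1 -0.8] open -0.002 q [-0.19  0.03  1.84 -0.    1.27 -1.42]
shift units [-0.017  1.022 -0.006] turn units [-0.     0.01  -0.003]
```

Call:
apply_moves:
  plan: "0 0.5 0 0 0 0 0; 0 0.3 0 0 0 0 0; 0 0.1 0 0 0 0 0; 0 0.06 0 0 0 0 0; 0 0 0 0 0 0 0"

```text
time_s: 18.6
eef_pos: [0.4927, 0.021, 0.1614]
eef_rot: [-0.579, 0.579, 0.406, -0.406]
wrist_force: [0.2, -0.5, 0.7]
opening: -0.0
```

Call:
apply_moves:
  plan: "0 0.03 0 0 0 0 0; 0 0 0 0 0 0 0; 0 0.02 0 0 0 0 0; 0 0 0 0 0 0 0; 0 0 0 0 0 0 0"

```text
time_s: 19.1
eef_pos: [0.4925, 0.0219, 0.1588]
eef_rot: [-0.579, 0.579, 0.406, -0.406]
wrist_force: [-0.5, 0.2, 0.5]
opening: -0.004
```

Call:
apply_moves:
  plan: "0 0.02 0 0 0 0 0; 0 0 0 0 0 0 0; 0 0.02 0 0 0 0 0; 0 0 0 0 0 0 0; 0 0 0 0 0 0 0"

```text
time_s: 19.6
eef_pos: [0.4924, 0.0218, 0.1566]
eef_rot: [0.579, -0.579, -0.406, 0.406]
wrist_force: [0.3, 0.2, -0.1]
opening: -0.001
```

Call:
apply_moves:
  plan: "0 0.015 0 0 0 0 0; 0 0 0 0 0 0 0; 0 0.01 0 0 0 0 0; 0 0 0 0 0 0 0; 0 0 0 0 0 0 0"

```text
time_s: 20.1
eef_pos: [0.4925, 0.0218, 0.1554]
eef_rot: [-0.579, 0.579, 0.406, -0.406]
wrist_force: [-0.3, 0.0, -0.2]
opening: -0.001
```

Call:
apply_moves:
  plan: "0 0.01 0 0 0 0 0; 0 0 0 0 0 0 0; 0 0.01 0 0 0 0 0; 0 0 0 0 0 0 0; 0 0 0 0 0 0 0"

```text
time_s: 20.6
eef_pos: [0.4925, 0.0218, 0.1544]
eef_rot: [-0.579, 0.579, 0.406, -0.406]
wrist_force: [-0.7, 0.2, -0.3]
opening: 0.001
```

Call:
apply_moves:
  plan: "0 0.01 0 0 0 0 0; 0 0 0 0 0 0 0; 0 0.01 0 0 0 0 0; 0 0 0 0 0 0 0; 0 0 0 0 0 0 0"

```text
time_s: 21.1
eef_pos: [0.4926, 0.0222, 0.1539]
eef_rot: [0.579, -0.579, -0.406, 0.406]
wrist_force: [-2.5, 2.8, 4.8]
opening: -0.003
```

Contact at 0.1539 means the head is about 0.9 mm above its exact seat, inside the 2.5 mm limit, so it is home. I'll retreat, take a last look and hand in.

Call:
apply_moves:
  plan: "0 -0.2 0 0 0 0 0; 0 -0.8 0 0 0 0 0; 0 -1 0 0 0 0 0; 0 0 0.9 0 0 0 0; 0 0 0.9 0 0 0 0"

```text
time_s: 21.6
eef_pos: [0.4084, 0.0521, 0.2557]
eef_rot: [-0.578, 0.58, 0.407, -0.405]
wrist_force: [-1.3, 1.1, -0.4]
opening: 0.003
```

Call:
apply_moves:
  plan: "0 0 0.5 0 0 0 0; 0 0 0 0 0 0 0; 0 0 0 0 0 0 0; 0 0 0 0 0 0 0; 0 0 0 0 0 0 0"

```text
time_s: 22.1
eef_pos: [0.3851, 0.0605, 0.2535]
eef_rot: [0.579, -0.579, -0.406, 0.406]
wrist_force: [0.9, 0.5, 1.0]
opening: -0.003
```

```bash
python3 - <<'E'
from h import *
np.set_printoptions(precision=4,suppress=True)
plan([.4,.02,.25],70.2)
A=[]
for n,(x0,y0,w,h) in (("top",(250,120,130,190)),("side",(240,190,140,110))):
  im=ctrl.camera(n)[:,:,::-1]; cv2.imwrite(f"pics/{n}14.png",im); crop(im,x0,y0,w,h,4 if n=="top" else 5,f"{n}14c")
E
```

```text
t 22.1 pos [0.3851 0.0605 0.2535] xhead 70.06 F [0.9 0.5 1. ] open -0.003 q [-0.15 -0.28  2.02 -0.    1.4  -1.37]
shift units [-0.66   0.07  -0.556] turn units [-0.001 -0.021 -0.001]
```

View pics/top14c.png

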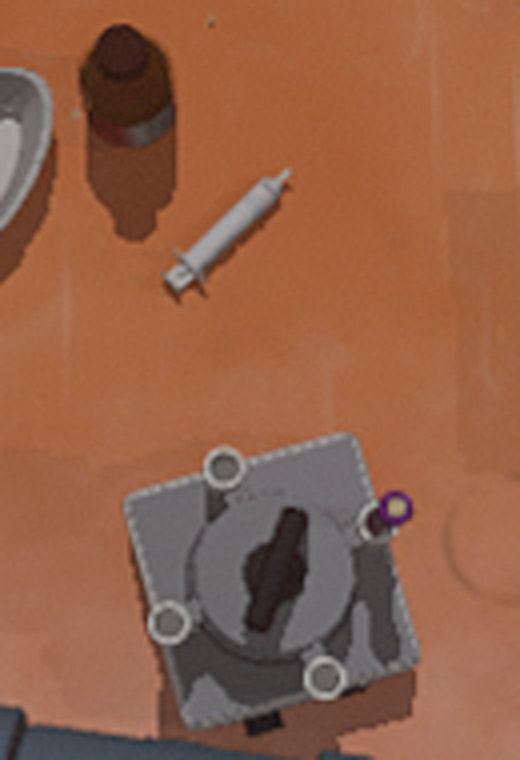

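View pics/side14c.png

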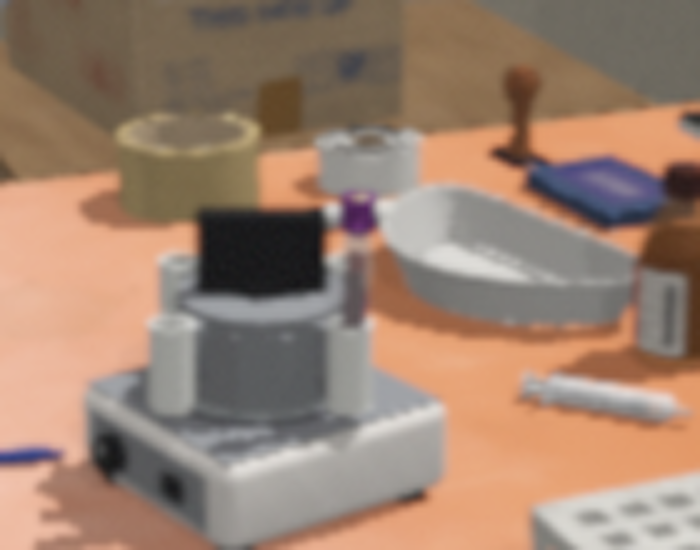

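The final pictures show the head seated flat, with its pockets evenly round the deck. The tube stands in the pocket: in the side crop its rim is at row 322 and its cap at rows 193–233, about 44–63 mm above the rim, against 46–62 mm expected on the floor. The bottle and the syringe are untouched.

```bash
python3 -c "
from bench import ctrl
print(ctrl.hand_in())"
```

```text
the job is handed in; nothing more can be done
None
```

The head is fitted on the drive and the sample tube stands cap up in the head's pocket nearest the rack. The job was handed in at about 22 s of the 51 s allowed, and hand-in gave no verdict.

- **Head:** I gripped it by the bar, turned it about −21° and lowered it until the teeth meshed. I pushed it on with up to about 34 N, until it stopped moving.
- **Head height:** A light fingertip touch on the desk read true. The same touch on the bar top put the head about 0.9 mm above its exact seat, against the 2.5 mm limit.
- **Less certain evidence:** Side-picture comparisons and the height estimated from where I gripped the head were ambiguous by 1–3 mm. I relied on the touch test instead. I never saw the click as a distinct force step.
- **Head position:** The top camera had the head's axis within about 1.3 mm of the seat, and the limit is 3 mm.
- **Tube:** It was leaning about 3° in the gripper, so I levelled it before lowering it into the pocket. By its cap height in the side picture it is on the pocket floor. It leans roughly 3–5° within the bore, and the limit is 11°.
- **Everything else:** The amber bottle and the syringe look unmoved in the last top picture. The gripper was clear of everything at hand-in.

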